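Comb the resin rods into rows for curing

TASK

Take the rake from its rest and comb the scattered resin rods to the back of the tray under the curing enclosure's raised door, so that in each of the two bays they lie flat, side by side and parallel to the back wall, packed together against it; every rod stays in its own bay. Move the rods with the rake only, never with the gripper, then put the rake back on its rest. Do not bump the enclosure and leave the vase, tweezers and vat where they are.

Things in the scene. Friction and masses are not known exactly. Their poses are not given: they have to be found in the camera images.
- tray: fixed stainless steel tray, 241 (x) by 270 mm (y), its back part inside the enclosure, its front part outside. Origin: centre of its underside; x points to the back, y left, z up. Floor 3 mm thick; walls 3 mm thick, tops 22 mm above the counter; inner faces of back and front wall at x=+117.5 and -117.5 mm. A 4 mm thick, equally high divider along x at y=0 parts it into two bays
- left_bay (a point): middle of the left (+y) bay of the tray (130 mm wide in y, 235 mm long in x, holds three rods), on its floor at the inner face of the back wall, 3 mm above the counter; the bay runs from here to 235 mm in -x. Axes as the tray's. At the start no part of a rod is farther than 190 mm from the back wall
- right_bay (a point): middle of the right (-y) bay of the tray (130 mm wide in y, 235 mm long in x, holds two rods), on its floor at the inner face of the back wall, 3 mm above the counter; the bay runs from here to 235 mm in -x. Axes as the tray's. At the start no part of a rod is farther than 190 mm from the back wall
- enclosure: fixed tall clear acrylic curing enclosure, 195 mm deep (x), 304 wide (y), 464 high, aluminium edges, over the tray's back part. Origin: centre of its underside; axes as the tray's; the tray's origin is at x=-87 mm here. Its front plane is x=-97.5 mm (128 mm before the tray's back wall), where the raised door shuts all above the 240 mm high, 284 mm wide opening
- door_edge (a point): middle of the lower side of the raised, fixed clear door's black bottom edge (10 mm thick in x), 240 mm above the counter: reach in below this
- rake_grip (a point): middle of the grip of the loose rake (about 120 g), on its straight blue handle, 18 mm wide (y) by 14 mm thick. Axes are the rake's: y along the crosshead, z up when the teeth stand upright, x forward. The handle leans back 30 degrees, running up along (-0.5, 0, 0.866); it goes on 30 mm above this point and 205 mm below it. rake_tips lies at (+102.5, 0, -213.5) mm from here in these axes
- rake_tips (a point): mid-point of the lower ends of the rake's teeth; axes as rake_grip. Six upright teeth, each 10 mm wide (y), 8 mm deep (x, 4 mm to either side of this point), 30 mm long, 20 mm apart, 110 mm over all, under an aluminium crosshead 112 mm wide (y), 14 deep, 12 high
- rest_seat (a point): fixed grey rest at the left or right. Point: where rake_tips stands with the rake home, 6 mm above the counter; axes match the rake's then. Base 120 by 134 mm; 18 mm high lips 7 mm ahead (+x) of this point and at y=+-61 mm; a forked post, 34 mm wide, carries the handle 85 mm below rake_grip along it. The rake lifts straight up out and is set straight down
- vase_c (a point): bystander: white resin vase model, 98 mm high, 62 mm across, standing loose on the counter in front of the tray. Point: its centre
- tweezers_c (a point): bystander: steel tweezers, about 122 mm long, 16 mm wide, 8 mm high, lying loose on the counter in front of the tray. Point: centre; x along them
- vat_c (a point): bystander: empty orange plastic vat, 170 by 120 mm, 45 mm high, loose on the counter on the side opposite the rake's rest. Point: centre, half-way up; x along its length
- rod1_c (a point): one of five identical yellow six-sided resin rods, 100 mm long, 10 mm across the flats, about 12 g, lying in the tray's left bay. Point: its centre; its x axis runs along the rod, z need not stay up
- rod2_c (a point): one of five identical yellow six-sided resin rods, 100 mm long, 10 mm across the flats, about 12 g, lying in the tray's left bay. Point: its centre; its x axis runs along the rod, z need not stay up
- rod3_c (a point): one of five identical yellow six-sided resin rods, 100 mm long, 10 mm across the flats, about 12 g, lying in the tray's left bay. Point: its centre; its x axis runs along the rod, z need not stay up
- rod4_c (a point): one of five identical yellow six-sided resin rods, 100 mm long, 10 mm across the flats, about 12 g, lying in the tray's right bay. Point: its centre; its x axis runs along the rod, z need not stay up
- rod5_c (a point): one of five identical yellow six-sided resin rods, 100 mm long, 10 mm across the flats, about 12 g, lying in the tray's right bay. Point: its centre; its x axis runs along the rod, z need not stay up
Not all that is in view belongs to the job. What is shaped like the part that bears rod5_c but pink or turquoise is not meant.

How it is judged:
By the outcome, as a careful person would: the job done as asked, in the order asked, and still so for the second after the job is handed in, with the robot touching nothing.
It also fails if it takes over 67 s, if anything falls off the work surface, if the arm or the gripper's body presses on something with over 40 N, if the wrist force passes 120 N, or if a joint passes its speed limit or range.

ROBOT

A 6-joint arm with a two-finger parallel gripper is mounted at the origin on the work surface. World frame = base frame: x ahead of the robot, y to its left, z up, the work surface at z = 0. Lengths are in m, angles in rad, forces in N, time in s.
With the tool pointing down it reaches from about 0.25 to 0.725 m from the base axis. Payload 9.7 kg.
Tool frame: the origin (TCP) lies midway between the tips of the shut fingers; the grasp point (between the pads) lies ctrl.grasp_offset behind it (ctrl.grasp_offset is the distance from the TCP to the grasp point, in m); z points along the fingers, y is the direction in which the jaws open and shut (so a half turn about z gives the same grasp; the last joint's range is limited). The gripper opens to 85 mm and grips with 20 to 120 N. Pads are 22 mm wide; open, the fingers measure 114 mm over their backs; the gripper's body (76 mm by 85 mm) begins 54 mm behind the grasp point. The pads swing forward as they close: fully open they stand 13 mm farther back than shut.
Start: joints at [1.315, 0.087, 0.176, 1.66, 0, 1.571], TCP at [0.139, 0.532, 0.231] pointing down, gripper open.
Joint ranges: [-3.13, 3.13], [-0.85, 1.81], [-1.15, 1.24], [-2.2, 2.28], [-1.44, 1.52], [-3.14, 3.14]. Speed limits (rad/s): [2.22, 2.22, 2.57, 3.14, 3.14, 3.14].

INTERFACE

Orientations are given as a unit quaternion [x, y, z, w].
In Python, from workcell import ctrl, open_gripper, grasp, eyes gives the robot as it stands. The module is installed in compiled form; this text tells all that it offers. Calls block until the motion is done:
- ctrl.move_to(position, orientation): joint-space move of the TCP to a pose.
- ctrl.move_straight(position, frame=None, rate=0.15, contact_N=None): straight line of the TCP; frame=None keeps the orientation; rate is the mean speed in m/s. With contact_N (N) it stops when the force on the tool has changed by that much, and returns True; else False.
- ctrl.move_joints(angles): joint-space move.
- open_gripper() and grasp(): open the fingers fully, or close them until they stop; the grip force is fixed at half the most.
- ctrl.hold(seconds).
- ctrl.ik(position, orientation): joint angles nearest the present ones, or None.
- eyes.get_image(name): name is "side" or "top"; returns (picture, depth): 420x560x3 uint8, red, green, blue; 420x560 float32, m along the optical axis (not along the pixel's ray), 0 where there is no reading.
- eyes.calibration(name): a dict with "camera_matrix" (3x3 intrinsics, pixels), "R" (3x3) and "t" (3): a world point X has camera coordinates R X + t. Camera axes: x right, y down, z forward; pixel columns grow to the right and rows downward; lengths in m; the calibration is good to about 2 mm. A picture is of the moment at which its call begins. calibration takes no time and is no camera call.
A pose or a line that the arm cannot do raises ctrl.Unreachable and nothing moves.
- ctrl.close_job(): hands the job in, once; it reports no verdict.
Trained networks look in the newest picture that a camera, given by its name, has taken for a name from the list of things; names that differ only in an ending like _2 or _b are one class to them, and where a whole thing is asked for, a point or a joint stands for the part that bears it (a point fixed in the world has none). Each returns a list of dicts, best first, with "conf" (0 to 1); they miss things now and then, are a little off and sometimes report something else, mostly with a low value. They report only what shows in the picture. A call takes as long as a camera call. They do not tell look-alikes from the thing itself.
- eyes.spot_in(camera, label): "centre" ([x, y, z] in m, in world coordinates, good to about 4 mm: the middle of the surface that is visible of it).
- eyes.silhouettes(camera, label): "mask" (420x560 bool, what is visible of it).
Readings, each from a call of its own:
- ctrl.current_t(): time.
- ctrl.current_qpos(): joint angles.
- ctrl.current_joint_velocities(): joint speeds.
- ctrl.current_joint_efforts(): joint torques, N m.
- ctrl.current_position(): TCP position.
- ctrl.current_tool_rot(): TCP orientation.
- ctrl.current_wrist_force(): force on the tool from outside, world axes, zero at the start.
- ctrl.current_torque(): the same for the moment, N m.
- ctrl.current_finger_gap(): finger opening in m.
Only numpy, scipy, OpenCV 4.12 (cv2) and the standard library are available. Lean on these libraries where they do the work, as an engineer would, in place of code of your own. Each camera call takes 0.05 s, during which the arm holds its last target.

## Working session

There is one attempt and no reset: what is moved stays moved. The work goes in short steps, each a Python script; the robot and the scene stay as the last script left them, time stands still between calls to the robot, and variables do not carry over. Pictures are saved under pics/ and viewed, and the job is handed in when it is done.

```bash
ls; mkdir -p pics; python3 - <<'E'
from workcell import ctrl, open_gripper, grasp, eyes
import cv2,numpy as np
np.set_printoptions(precision=4,suppress=True)
for n in ("side","top"):
    p,d=eyes.get_image(n); cv2.imwrite(f"pics/a_{n}.png",cv2.resize(p[:,:,::-1],(800,600),interpolation=cv2.INTER_CUBIC))
    c=eyes.calibration(n); print(n,c["camera_matrix"],c["R"],c["t"], -c["R"].T@c["t"])
print(ctrl.current_t(),ctrl.grasp_offset,ctrl.current_position(),ctrl.current_tool_rot())
E
```

```text
pics
side [[521.1321   0.     279.3945]
 [  0.     521.1321 204.4413]
 [  0.       0.       1.    ]] [[ 0.7131 -0.701   0.0043]
 [-0.4794 -0.4921 -0.7266]
 [ 0.5115  0.5161 -0.687 ]] [-0.4016  0.4211  1.1186] [-0.0839 -0.6516  1.0762]
top [[499.499    0.     285.3815]
 [  0.     499.499  215.9832]
 [  0.       0.       1.    ]] [[-0.0155 -0.9999 -0.002 ]
 [-0.9918  0.0156 -0.1269]
 [ 0.1269  0.     -0.9919]] [-0.0002  0.5874  1.1627] [ 0.435  -0.0094  1.2278]
0.1 0.0187 [0.1391 0.5319 0.2306] [ 0.1275  0.9918 -0.0006 -0.0001]
```

View pics/a_side.png

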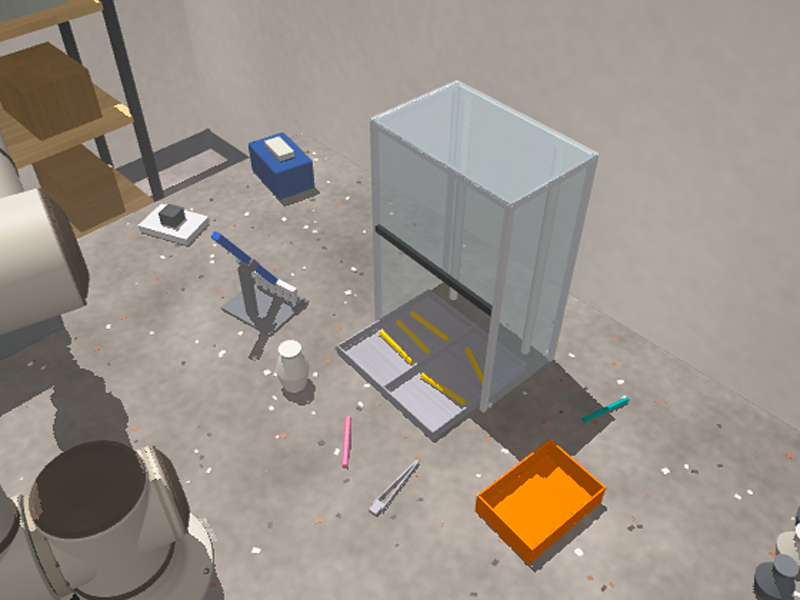

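View pics/a_top.png

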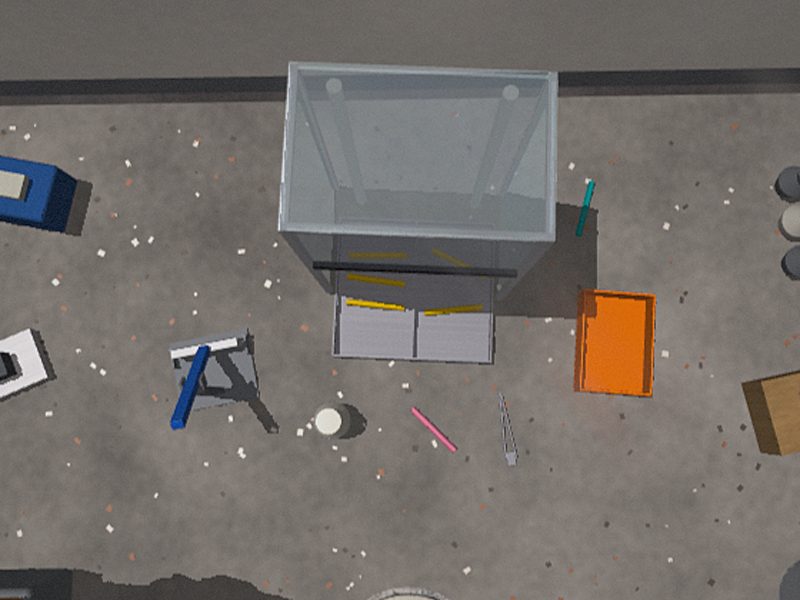

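```bash
cat > h.py <<'E'
from workcell import ctrl, open_gripper, grasp, eyes
import cv2,numpy as np
from scipy.spatial.transform import Rotation as Rn
np.set_printoptions(precision=4,suppress=True)
def ray(cam,u,v,z):
    c=eyes.calibration(cam);K=c["camera_matrix"];R=c["R"];t=c["t"]
    d=R.T@np.linalg.solve(K,np.array([u,v,1.]));o=-R.T@t
    return o+d*(z-o[2])/d[2]
def proj(cam,X):
    c=eyes.calibration(cam);p=c["camera_matrix"]@(c["R"]@np.asarray(X,float)+c["t"]);return p[:2]/p[2]
def cloud(cam,depth):
    c=eyes.calibration(cam);K=c["camera_matrix"];h,w=depth.shape
    v,u=np.mgrid[:h,:w];P=np.stack([(u-K[0,2])/K[0,0]*depth,(v-K[1,2])/K[1,1]*depth,depth],-1)
    return (P-c["t"])@c["R"]
E
python3 - <<'E'
from h import *
for n in ("side","top"):
    p,d=eyes.get_image(n); np.savez(f"pics/{n}0.npz",p=p,d=d)
    for l in ["tray","rod1_c","rake_grip","rest_seat","vase_c","tweezers_c","vat_c","enclosure"]:
        r=eyes.spot_in(n,l); print(n,l,[(np.round(x["centre"],4).tolist(),round(x["conf"],2)) for x in r])
    m=eyes.silhouettes(n,"rake_grip"); np.savez(f"pics/{n}_rakemask.npz",*[x["mask"] for x in m]); print(len(m))
    m=eyes.silhouettes(n,"rod1_c"); np.savez(f"pics/{n}_rodmask.npz",*[x["mask"] for x in m]);print(len(m))
    if n=="top":
        cv2.imwrite("pics/tray_crop.png",cv2.resize(p[150:260,220:360,::-1],None,fx=5.5,fy=5.4,interpolation=cv2.INTER_CUBIC))
        cv2.imwrite("pics/rake_crop.png",cv2.resize(p[220:310,110:190,::-1],None,fx=6,fy=6,interpolation=cv2.INTER_CUBIC))
    else:
        cv2.imwrite("pics/side_crop.png",cv2.resize(p[190:310,225:365,::-1],None,fx=5,fy=5,interpolation=cv2.INTER_CUBIC))
        cv2.imwrite("pics/rake_side.png",cv2.resize(p[155:255,140:225,::-1],None,fx=6,fy=6,interpolation=cv2.INTER_CUBIC))
E
```

```text
side tray [([0.6032, -0.0171, 0.005], 0.65)]
side rod1_c [([0.6846, 0.0375, 0.0164], 0.6), ([0.6518, -0.0943, 0.38], 0.26)]
side rake_grip [([0.5147, 0.3094, 0.0523], 0.56)]
side rest_seat [([0.5101, 0.3162, 0.0523], 0.7), ([0.4623, 0.3065, 0.0054], 0.58)]
side vase_c [([0.3959, 0.1072, 0.0663], 0.59)]
side tweezers_c [([0.366, -0.1742, 0.0067], 0.61)]
side vat_c [([0.5334, -0.3594, 0.0039], 0.9), ([0.5113, 0.3094, 0.0526], 0.57)]
side enclosure [([0.651, -0.0908, 0.3829], 0.91), ([0.3681, -0.1716, 0.0086], 0.53)]
2
1
top tray [([0.5675, -0.0251, -0.0018], 0.98)]
top rod1_c [([0.6891, -0.025, 0.4648], 0.65)]
top rake_grip [([0.4855, 0.314, 0.1187], 0.66)]
top rest_seat [([0.5767, -0.0173, 0.0023], 0.75), ([0.4856, 0.3079, 0.01], 0.65), ([0.4867, 0.3181, 0.1178], 0.44)]
top vase_c [([0.4071, 0.1123, 0.0764], 0.94), ([0.3675, -0.1727, 0.0045], 0.65), ([0.64, 0.0415, 0.0111], 0.34), ([0.6046, 0.045, 0.0109], 0.19)]
top tweezers_c [([0.4884, 0.3083, 0.0099], 0.68), ([0.3674, -0.1709, 0.0068], 0.6)]
top vat_c [([0.5302, -0.3619, 0.0068], 0.75)]
top enclosure [([0.6883, -0.0196, 0.4599], 0.94)]
3
0
```

View pics/tray_crop.png

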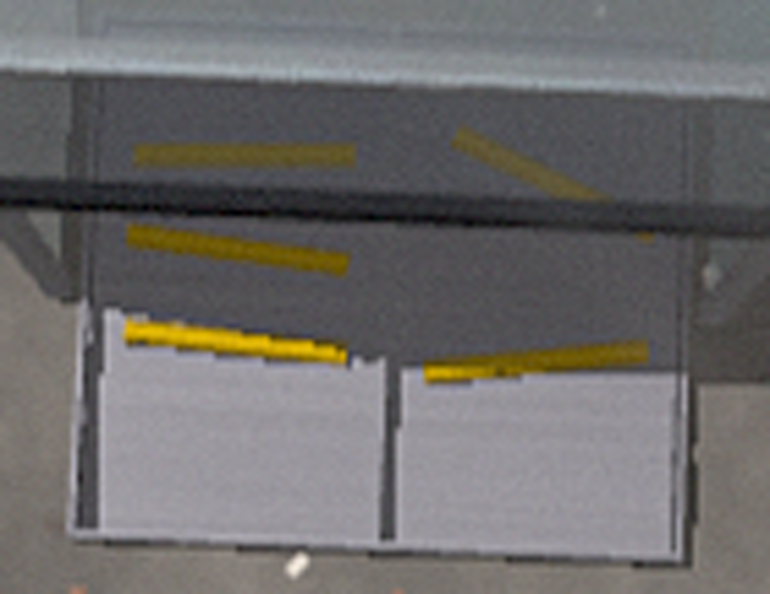

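View pics/rake_crop.png

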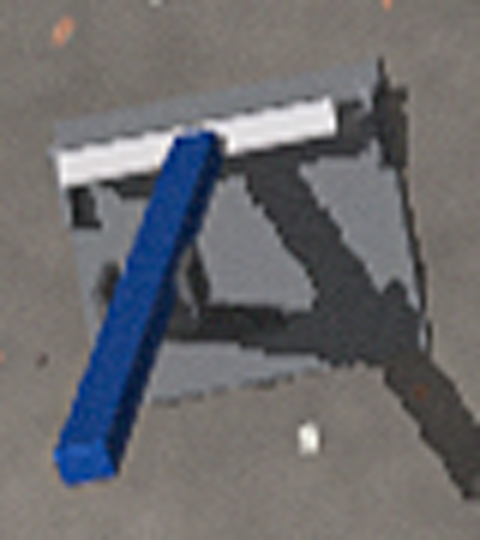

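View pics/side_crop.png

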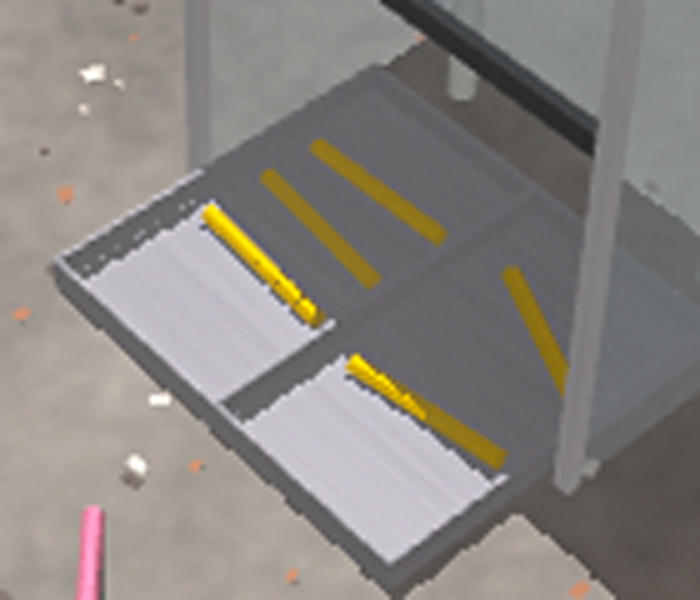

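View pics/rake_side.png

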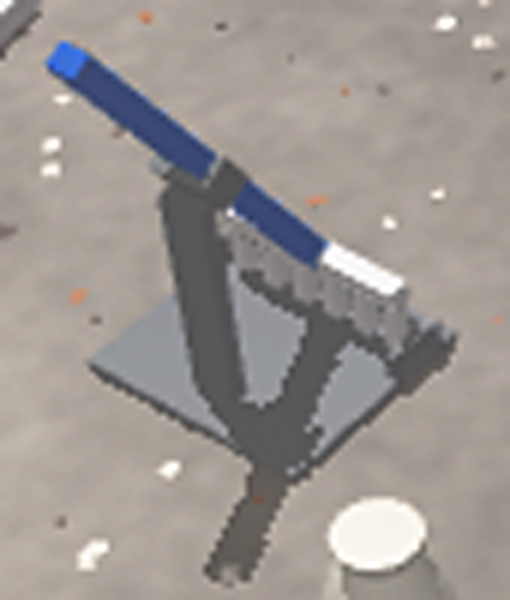

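```bash
python3 - <<'E'
from h import *
from scipy.optimize import least_squares
def T(px,py): return ((px+.5)/5.5-.5+220,(py+.5)/5.4-.5+150)
def S(px,py): return ((px+.5)/5-.5+225,(py+.5)/5-.5+190)
cl=[("top",T(70,533),(-120.5,135,22)),("top",T(688,558),(-120.5,-135,22)),("top",T(388,537),(-117.5,0,22)),
("side",S(57,258),(-120.5,135,22)),("side",S(393,575),(-120.5,-135,22)),("side",S(222,403),(-119,0,22)),("side",S(375,65),(120,135,22))]
def W(p,m):
    c,s=np.cos(p[2]),np.sin(p[2]);m=np.array(m)/1000
    return np.array([p[0]+c*m[0]-s*m[1],p[1]+s*m[0]+c*m[1],m[2]])
for sel in (("top",),("side",),("top","side")):
    f=lambda p:np.concatenate([proj(c,W(p,m))-np.array(u) for c,u,m in cl if c in sel])
    r=least_squares(f,[0.6,-0.02,0]);print(sel,r.x,np.degrees(r.x[2]));print(r.fun.reshape(-1,2).round(1).tolist())
# depth cloud
for cam in ("top","side"):
    z=np.load(f"pics/{cam}0.npz");C=cloud(cam,z["d"]);
    P=C.reshape(-1,3);ok=(z["d"].ravel()>0)
    # wall-top points
    m=ok&(P[:,0]>.44)&(P[:,0]<.6)&(abs(P[:,1]+.02)<.18)&(P[:,2]>.017)&(P[:,2]<.026)
    Q=P[m];print(cam,len(Q))
    # acrylic / aluminium
    m=ok&(P[:,2]>.44)&(P[:,2]<.48)&(abs(P[:,1]+.02)<.2)&(P[:,0]>.5)
    if m.sum():
        Q=P[m];print("encl top",Q.min(0),Q.max(0),cv2.minAreaRect((Q[:,:2]*1000).astype(np.float32)))
    m=ok&(P[:,0]>.3)&(P[:,0]<.6)&(P[:,1]>.2)&(P[:,1]<.42)&(P[:,2]>.036)
    Q=P[m];print(cam,"rake",Q.shape,Q.min(0),Q.max(0))
    rgb=z["p"].reshape(-1,3)[m].astype(int)
    blue=rgb[:,2]>rgb[:,0]+50
    wh=(rgb.min(1)>150)&(abs(Q[:,2]-.048)<.006)
    B=Q[blue];print("blue",len(B),B.mean(0)); 
    u,s,vt=np.linalg.svd(B-B.mean(0),full_matrices=False);print("dir",vt[0],s,"yaw",np.degrees(np.arctan2(vt[0][1],vt[0][0])), "ext",((B-B.mean(0))@vt[0]).min(),((B-B.mean(0))@vt[0]).max())
    Wp=Q[wh];print("white",len(Wp),cv2.minAreaRect((Wp[:,:2]*1000).astype(np.float32)) if len(Wp) else 0, Wp.mean(0))
E
```

```text
('top',) [ 0.6255 -0.0237 -0.0569] -3.2575832293153235
[[0.8, -0.1], [0.3, -0.1], [-1.1, 0.2]]
('side',) [ 0.6236 -0.0249 -0.0578] -3.309198525752079
[[-0.1, 0.8], [0.2, -1.1], [-0.8, 0.6], [0.8, -0.0]]
('top', 'side') [ 0.6247 -0.0242 -0.0576] -3.2976444029329426
[[1.0, 0.2], [0.4, 0.3], [-0.9, 0.6], [0.0, 0.4], [0.3, -1.6], [-0.6, 0.2], [0.8, -0.4]]
top 317
encl top [ 0.6052 -0.182   0.44  ] [0.8178 0.1321 0.4704] ((711.637939453125, -25.063507080078125), (304.9764404296875, 197.7462921142578), 86.53146362304688)
top rake (1026, 3) [0.4011 0.2747 0.036 ] [0.5429 0.3864 0.2488]
blue 482 [0.4593 0.3157 0.1682]
dir [-0.5218 -0.0941  0.8479] [1.5063 0.1169 0.0589] yaw -169.77387528380217 ext -0.13596472120398845 0.09542606832433666
white 221 ((526.5985107421875, 330.6814880371094), (13.947733879089355, 111.6680679321289), 10.727621078491211) [0.5267 0.3303 0.0487]
side 341
encl top [ 0.6017 -0.2198  0.44  ] [1.3528 0.1606 0.48  ] ((984.1795654296875, -11.639144897460938), (380.0547790527344, 750.1729736328125), 87.12850952148438)
side rake (705, 3) [0.4013 0.2704 0.0362] [0.5409 0.3795 0.2468]
blue 237 [0.4532 0.3079 0.1653]
dir [ 0.5114  0.0797 -0.8556] [1.1221 0.0601 0.056 ] yaw 8.863339325397298 ext -0.09360083746155025 0.13724588574568877
white 52 ((527.4476928710938, 324.22698974609375), (17.124658584594727, 104.18914031982422), 9.156728744506836) [0.5308 0.301  0.0469]
```

```bash
cat >> h.py <<'E'
TRAY=np.array([0.6250,-0.0245]);TYAW=np.radians(-3.35)
def Rz(a): return np.array([[np.cos(a),-np.sin(a),0],[np.sin(a),np.cos(a),0],[0,0,1]])
OFF=np.array([0.1025,0,-0.2135])   # grip->tips in rake axes
def toolR(yaw,al,flip=1):
    z=np.array([np.cos(al),0,-np.sin(al)]);y=np.array([0,flip,0.]);x=np.cross(y,z)
    return Rz(yaw)@np.stack([x,y,z],1)
def pose(tips,yaw,al,flip=1,off=None):
    """TCP pose putting rake tips at given place"""
    off=OFF if off is None else off
    R=toolR(yaw,al,flip); g=np.asarray(tips)-Rz(yaw)@off
    return g+R[:,2]*ctrl.grasp_offset, Rn.from_matrix(R).as_quat()
def bay(x,y,z):
    """tray axes, x from back wall inner face (negative to front), y from divider"""
    p=Rz(TYAW)@np.array([0.1175+x,y,0]);return np.array([TRAY[0]+p[0],TRAY[1]+p[1],z])
E
python3 - <<'E'
from h import *
home=np.array([.5266,.3307,.006]);hy=np.radians(10.5)
for al in (0,20,30,40,45,55,65):
  for fl in (1,-1):
    a=np.radians(al);out=[]
    for nm,t,y in [("home",home,hy),("homeup",home+[0,0,.12],hy),("Lf",bay(-.21,.067,.004),TYAW),("Lb",bay(-.03,.067,.004),TYAW),("Rf",bay(-.21,-.067,.004),TYAW),("Rfu",bay(-.21,-.067,.15),TYAW),("Rb",bay(-.02,-.067,.004),TYAW)]:
        p,q=pose(t,y,a,fl);j=ctrl.ik(p,q);out.append(nm+":"+("None" if j is None else str(np.round(j,2).tolist())))
    print(al,fl,*out,sep="\n  ")
E
```

```text
0
  1
  home:None
  homeup:None
  Lf:None
  Lb:None
  Rf:None
  Rfu:None
  Rb:None
0
  -1
  home:None
  homeup:None
  Lf:None
  Lb:None
  Rf:None
  Rfu:None
  Rb:None
20
  1
  home:None
  homeup:None
  Lf:None
  Lb:[0.16, -0.71, -1.01, 0.05, -0.2, 0.07]
  Rf:None
  Rfu:None
  Rb:[-0.21, -0.68, -1.0, 0.04, 0.14, -0.05]
20
  -1
  home:None
  homeup:None
  Lf:None
  Lb:[0.16, -0.71, -1.01, 0.05, -0.2, -3.07]
  Rf:None
  Rfu:None
  Rb:[-0.21, -0.68, -1.0, 0.04, 0.14, 3.09]
30
  1
  home:[0.94, -0.79, -0.88, 0.57, -0.63, 0.44]
  homeup:[0.94, -0.76, -0.64, 0.79, -0.63, 0.44]
  Lf:None
  Lb:[0.15, -0.64, -0.85, 0.32, -0.18, 0.1]
  Rf:None
  Rfu:None
  Rb:[-0.2, -0.62, -0.84, 0.31, 0.12, -0.07]
30
  -1
  home:[0.94, -0.79, -0.88, 0.57, -0.63, -2.7]
  homeup:[0.94, -0.76, -0.64, 0.79, -0.63, -2.7]
  Lf:None
  Lb:[0.15, -0.64, -0.85, 0.32, -0.18, -3.04]
  Rf:None
  Rfu:None
  Rb:[-0.2, -0.62, -0.84, 0.31, 0.12, 3.07]
40
  1
  home:[0.88, -0.67, -0.73, 0.78, -0.52, 0.5]
  homeup:[0.88, -0.63, -0.47, 0.99, -0.52, 0.5]
  Lf:None
  Lb:[0.13, -0.54, -0.68, 0.56, -0.15, 0.12]
  Rf:None
  Rfu:None
 
[... 1329 characters left out ...]
8]
  Rb:[-0.18, -0.32, -0.4, 0.88, 0.07, 3.05]
65
  1
  home:[0.75, -0.35, -0.34, 1.2, -0.23, 0.52]
  homeup:[0.75, -0.29, -0.06, 1.42, -0.23, 0.52]
  Lf:[0.19, -0.62, -0.52, 1.25, -0.1, 0.22]
  Lb:[0.1, -0.18, -0.22, 1.1, -0.07, 0.14]
  Rf:[-0.23, -0.64, -0.53, 1.25, 0.07, -0.16]
  Rfu:[-0.23, -0.53, -0.18, 1.49, 0.07, -0.16]
  Rb:[-0.17, -0.17, -0.21, 1.1, 0.05, -0.1]
65
  -1
  home:[0.75, -0.35, -0.34, 1.2, -0.23, -2.62]
  homeup:[0.75, -0.29, -0.06, 1.42, -0.23, -2.62]
  Lf:[0.19, -0.62, -0.52, 1.25, -0.1, -2.92]
  Lb:[0.1, -0.18, -0.22, 1.1, -0.07, -3.0]
  Rf:[-0.23, -0.64, -0.53, 1.25, 0.07, 2.99]
  Rfu:[-0.23, -0.53, -0.18, 1.49, 0.07, 2.99]
  Rb:[-0.17, -0.17, -0.21, 1.1, 0.05, 3.04]
```

```bash
python3 - <<'E'
from h import *
def T(px,py): return ((px+.5)/5.5-.5+220,(py+.5)/5.4-.5+150)
def S(px,py): return ((px+.5)/5-.5+225,(py+.5)/5-.5+190)
def tr(P): 
    q=Rz(-TYAW)@np.array([P[0]-TRAY[0],P[1]-TRAY[1],0]);return (q[:2]-[.1175,0])*1000
for nm,a in {"L1":(125,330),"L1e":(347,357),"L2":(127,235),"L2e":(348,265),"L3":(135,155),"L3e":(355,155),"R1":(425,372),"R1e":(648,352),"R2":(455,138),"R2e":(650,236)}.items():
    print("top",nm,tr(ray("top",*T(*a),.010)).round(1))
for nm,a in {"L1":(208,212),"L1e":(320,318),"L2":(265,175),"L2e":(378,282),"L3":(316,145),"L3e":(443,240),"R1":(352,362),"R1e":(503,460),"R2":(512,270)}.items():
    print("side",nm,tr(ray("side",*S(*a),.010)).round(1))
p=np.load("pics/top0.npz")["p"].copy()[:,:,::-1];s=np.load("pics/side0.npz")["p"].copy()[:,:,::-1]
def draw(img,cam,f,ox,oy,w,h):
    im=cv2.resize(img[oy:oy+h,ox:ox+w],None,fx=f,fy=f,interpolation=cv2.INTER_CUBIC)
    def L(a,b,c):
        pts=[]
        for m in (a,b):
            q=Rz(TYAW)@np.array([m[0],m[1],0])/1000+[TRAY[0],TRAY[1],m[2]/1000]
            u=proj(cam,q);pts.append(tuple(int(round(v)) for v in ((u-[ox,oy]+.5)*f-.5)))
        cv2.line(im,*pts,c,1)
    for x0,y0,x1,y1,z in [(-120.5,-135,120.5,135,22),(-117.5,2,117.5,132,3),(-117.5,-132,117.5,-2,3)]:
        c=(0,0,255) if z>5 else (0,255,0)
        for A,B in (((x0,y0),(x1,y0)),((x1,y0),(x1,y1)),((x1,y1),(x0,y1)),((x0,y1),(x0,y0))): L((*A,z),(*B,z),c)
    for A,B in ((( -10.5,-152),(-10.5,152)),((-10.5,152),(184.5,152)),((184.5,152),(184.5,-152)),((184.5,-152),(-10.5,-152))): L((*A,464),(*B,464),(255,0,255));L((*A,0),(*B,0),(255,255,0))
    L((-10.5,-142,240),(-10.5,142,240),(255,0,255))
    return im
cv2.imwrite("pics/ov_top.png",draw(p,"top",3.6,190,40,210,225//1) [:800])
cv2.imwrite("pics/ov_side.png",draw(s,"side",3,200,80,250,200))
# tilts
home=np.array([.5266,.3307,.006]);hy=np.radians(10.5)
def pt(tips,yaw,al,tilt):
    T=Rz(yaw)@Rn.from_euler('y',tilt,degrees=True).as_matrix()
    R=T@toolR(0,np.radians(al));g=np.asarray(tips)-T@OFF
    return g+R[:,2]*ctrl.grasp_offset,Rn.from_matrix(R).as_quat()
for al in (35,40,45):
  for x in (-.215,-.205,-.195,-.18,-.15,-.12):
    r=[]
    for y in (.067,-.067):
      for z in (.005,.06):
        ok=[t for t in range(0,40) if ctrl.ik(*pt(bay(x,y,z),TYAW,al,t)) is not None];r.append((ok[0],ok[-1]) if ok else None)
    print(al,x,r)
E
```

```text
top L1 [-143.9  119.5]
top L1e [-152.1   19.7]
top L2 [-100.  121.]
top L2e [-109.7   21.1]
top L3 [-62.6 119.4]
top L3e [-58.4  20.2]
top R1 [-157.5  -15.4]
top R1e [-144.  -114.6]
top R2 [-48.5 -24.6]
top R2e [ -90.5 -113.9]
side L1 [-145.4  117.7]
side L1e [-150.5   17.4]
side L2 [-101.9  118.7]
side L2e [-109.   16.]
side L3 [-63.7 117.7]
side L3e [-60.1  15.3]
side R1 [-158.4  -16.9]
side R1e [-144.  -116.5]
side R2 [-47.  -25.9]
35 -0.215 [(12, 39), (10, 39), (12, 39), (11, 39)]
35 -0.205 [(11, 39), (9, 39), (11, 39), (10, 39)]
35 -0.195 [(10, 39), (9, 39), (10, 39), (9, 39)]
35 -0.18 [(8, 39), (7, 39), (9, 39), (8, 39)]
35 -0.15 [(5, 39), (4, 39), (6, 39), (5, 39)]
35 -0.12 [(2, 39), (1, 39), (2, 39), (2, 39)]
40 -0.215 [(9, 39), (7, 39), (9, 39), (8, 39)]
40 -0.205 [(8, 39), (6, 39), (8, 39), (7, 39)]
40 -0.195 [(7, 39), (5, 39), (7, 39), (6, 39)]
40 -0.18 [(5, 39), (4, 39), (6, 39), (5, 39)]
40 -0.15 [(2, 39), (1, 39), (3, 39), (2, 39)]
40 -0.12 [(0, 39), (0, 39), (0, 39), (0, 39)]
45 -0.215 [(6, 39), (4, 39), (6, 39), (5, 39)]
45 -0.205 [(5, 39), (3, 39), (5, 39), (4, 39)]
45 -0.195 [(4, 39), (2, 39), (4, 39), (3, 39)]
45 -0.18 [(2, 39), (1, 39), (3, 39), (2, 39)]Traceback (most recent call last):
  File "<stdin>", line 38, in <module>
ValueError: time passes only in moves, steps and waits
```

View overlays.

View pics/ov_top.png

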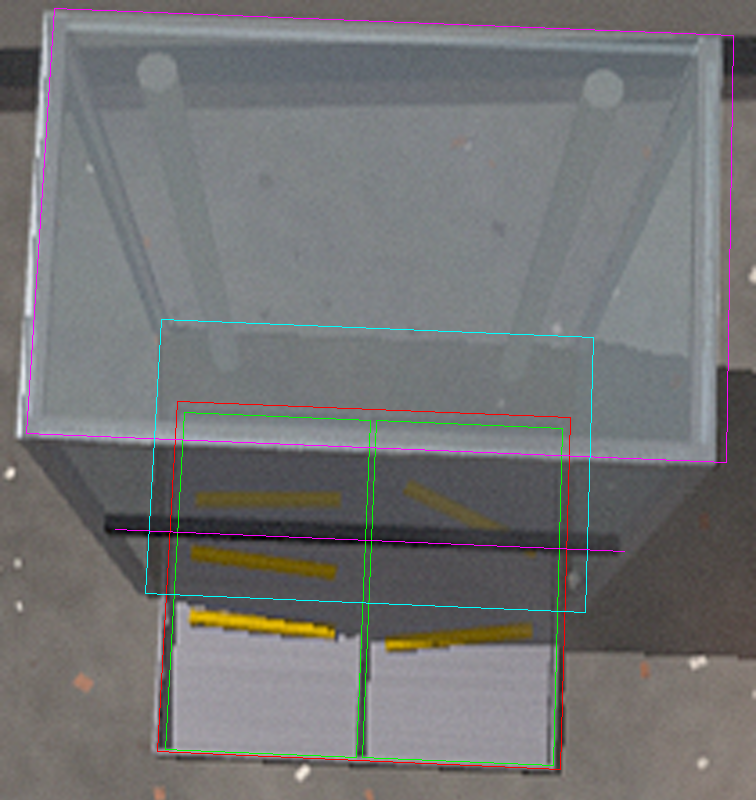

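View pics/ov_side.png

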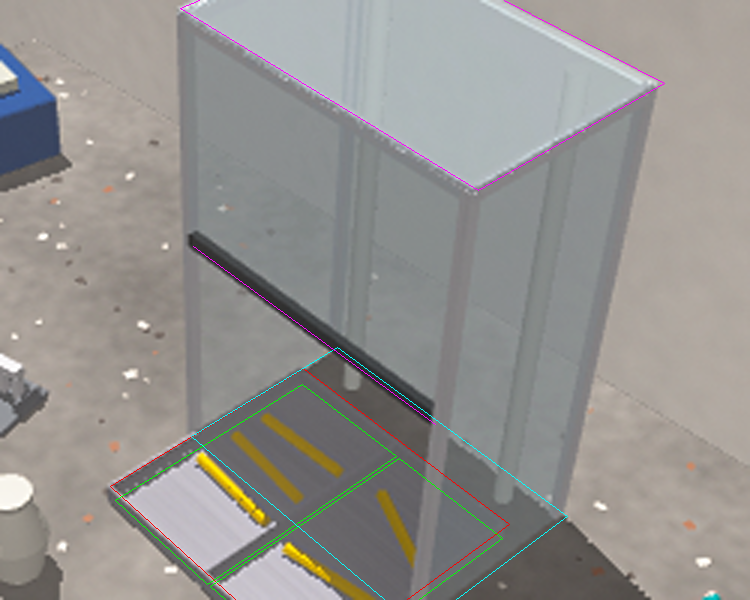

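```bash
python3 - <<'E'
from h import *
p=np.load("pics/top0.npz")["p"];g=cv2.cvtColor(p,cv2.COLOR_RGB2GRAY).astype(float)
# front edge: last strong drop bright->dark per column
us=[];vs=[]
for u in list(range(237,286))+list(range(295,340)):
    col=cv2.GaussianBlur(g,(1,1),0)[240:262,u];d=np.diff(col);k=np.argmin(d)
    us.append(u);vs.append(240+k+.5)
us=np.array(us);vs=np.array(vs)
A=np.polyfit(us,vs,1)
for _ in range(3):
    r=vs-np.polyval(A,us);m=abs(r)<1.2;A=np.polyfit(us[m],vs[m],1)
print(A,m.mean(),r[m].std())
P=ray("top",237,np.polyval(A,237),.0);Q=ray("top",340,np.polyval(A,340),.0)
print("front",P,Q,np.degrees(np.arctan2(P[0]-Q[0],-(Q[1]-P[1]))))
for v in (205,215,225,235,245): print(v,[int(x) for x in g[v,230:242]],[int(x) for x in g[v,284:296]],[int(x) for x in g[v,336:350]])
d=np.load("pics/top0.npz")["d"];C=cloud("top",d)
for v in (215,225,235,245): print(v,[int(1000*x) for x in C[v,230:242,2]],[int(1000*x) for x in C[v,286:296,2]],[int(1000*x) for x in C[v,336:350,2]])
m=(C[...,2]>.017)&(C[...,2]<.026)&(C[...,0]>.5)&(C[...,0]<.6)&(abs(C[...,1]+.02)<.16)
Q=C[m];dv=Q[abs(Q[:,1]+.02)<.03];print("div",len(dv));
for nm,S in (("div",dv),("left",Q[Q[:,1]>.08]),("right",Q[Q[:,1]<-.12])):
    if len(S)>5: f=np.polyfit(S[:,0],S[:,1],1);print(nm,len(S),np.degrees(np.arctan(f[0])),np.polyval(f,.53),S[:,0].min(),S[:,0].max())
E
```

```text
[  0.0402 239.4585] 1.0 0.29149191265835817
front [0.5122 0.1107 0.    ] [ 0.4981 -0.142   0.    ] 3.1978899417768902
205 [98, 60, 61, 55, 79, 120, 52, 80, 84, 79, 79, 77] [82, 85, 86, 82, 81, 85, 84, 80, 83, 81, 84, 79] [80, 85, 81, 85, 85, 85, 81, 70, 81, 75, 65, 70, 77, 74]
215 [118, 119, 121, 123, 167, 66, 71, 74, 85, 168, 159, 155] [77, 77, 77, 77, 73, 77, 82, 79, 79, 80, 82, 75] [95, 92, 84, 85, 86, 85, 89, 65, 87, 79, 77, 77, 78, 73]
225 [125, 124, 125, 144, 137, 92, 72, 86, 168, 155, 156, 159] [157, 154, 158, 156, 156, 160, 72, 73, 87, 166, 157, 155] [145, 149, 147, 146, 148, 146, 120, 98, 159, 57, 72, 123, 116, 117]
235 [118, 116, 122, 169, 73, 80, 74, 84, 166, 157, 154, 153] [151, 151, 153, 150, 156, 127, 65, 81, 162, 153, 154, 154] [145, 149, 142, 145, 148, 146, 93, 116, 131, 49, 97, 116, 116, 112]
245 [111, 111, 142, 143, 57, 80, 78, 84, 173, 164, 159, 161] [153, 155, 152, 154, 154, 91, 71, 88, 163, 157, 154, 158] [146, 146, 147, 149, 158, 154, 91, 148, 93, 51, 59, 121, 112, 117]
215 [2, 3, 4, 1, 22, 20, 3, 3, 6, 7, 3, 2] [4, 3, 5, 21, 2, 0, 4, 5, 0, 4] [18, 14, 4, 6, 4, 2, 0, 12, 22, 5, 2, 1, 0, -2]
225 [1, 5, 1, 0, 21, 8, 4, 5, 6, 2, -1, 4] [1, 4, 23, 23, 3, 1, 6, 3, 7, 1] [5, 4, 5, 2, 6, 1, 6, 19, 24, 3, -1, 4, -3, -1]
235 [0, 0, 1, 23, 17, 1, 3, 1, 5, 2, 4, 4] [7, 5, 21, 21, 0, 0, 6, 9, 3, 1] [0, 9, 6, 3, 4, 4, 4, 20, 25, 0, 0, -1, 0, 0]
245 [0, 2, 25, 23, 3, 4, 1, 4, 0, 3, 4, 2] [2, 3, 19, 5, 5, 1, 2, -1, 5, 4] [7, 2, 1, 3, 1, 7, 8, 22, 1, 0, 3, 0, 2, -2]
div 92
div 92 3.9367504724164135 -0.019459147749614235 0.5034546429249183 0.5984567275832081
left 68 8.701383390287965 0.10977837653306327 0.5101620711650982 0.5986800333913123
right 54 -4.372248874214241 -0.14723829910347555 0.5000816530614188 0.5994871636223822
```

```bash
sed -i 's/^TRAY=.*/TRAY=np.array([0.6253,-0.0248]);TYAW=np.radians(-3.25)/' h.py; cat >> h.py <<'E'
AL=40;HOME=np.array([.5266,.3307,.006]);HYAW=np.radians(10.6)
def pt(tips,yaw,tilt=0,al=AL,off=None):
    off=OFF if off is None else off
    T=Rz(yaw)@Rn.from_euler('y',tilt,degrees=True).as_matrix()
    R=T@toolR(0,np.radians(al));g=np.asarray(tips)-T@off
    return g+R[:,2]*ctrl.grasp_offset,Rn.from_matrix(R).as_quat()
def snap(tag,cams=("top","side"),crops=None):
    for n in cams:
        p,d=eyes.get_image(n);np.savez(f"pics/{n}_{tag}.npz",p=p,d=d)
        im=p[:,:,::-1]
        if crops and n in crops:
            x,y,w,h=crops[n];im=im[y:y+h,x:x+w]
        f=min(800/im.shape[1],600/im.shape[0]);cv2.imwrite(f"pics/{n}_{tag}.png",cv2.resize(im,None,fx=f,fy=f,interpolation=cv2.INTER_CUBIC))
E
python3 - <<'E'
from h import *
p,q=pt(HOME,HYAW);zt=Rn.from_quat(q).as_matrix()[:,2]
for b in (.09,.07,.05):
    for up in (0,.03,.05): print(b,up,ctrl.ik(p-b*zt+[0,0,up],q))
ctrl.move_to(p-.07*zt+[0,0,.0],q)
print(ctrl.current_t(),ctrl.current_position(),ctrl.current_wrist_force())
snap("pre")
E
```

```text
0.09 0 [ 1.0287 -0.7758 -0.6484  1.0283 -0.6094  0.6257]
0.09 0.03 [ 1.0287 -0.7575 -0.5814  1.0769 -0.6094  0.6257]
0.09 0.05 [ 1.0287 -0.7435 -0.5356  1.1088 -0.6094  0.6257]
0.07 0 [ 0.9925 -0.76   -0.6701  0.9716 -0.5866  0.5916]
0.07 0.03 [ 0.9925 -0.7445 -0.6046  1.0215 -0.5866  0.5916]
0.07 0.05 [ 0.9925 -0.7322 -0.5597  1.0542 -0.5866  0.5916]
0.05 0 [ 0.9586 -0.7402 -0.6893  0.9157 -0.5648  0.5606]
0.05 0.03 [ 0.9586 -0.7277 -0.6253  0.9672 -0.5648  0.5606]
0.05 0.05 [ 0.9586 -0.7173 -0.5814  1.0007 -0.5648  0.5606]
2.4417 [0.3871 0.3052 0.253 ] [-0.0791 -0.6848 -0.7607]
```

View pics/top_pre.png

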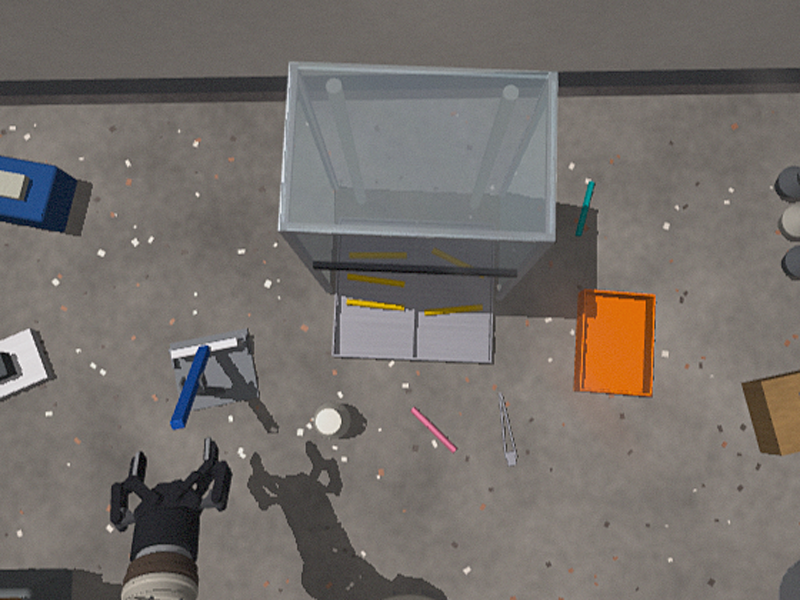

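View pics/side_pre.png

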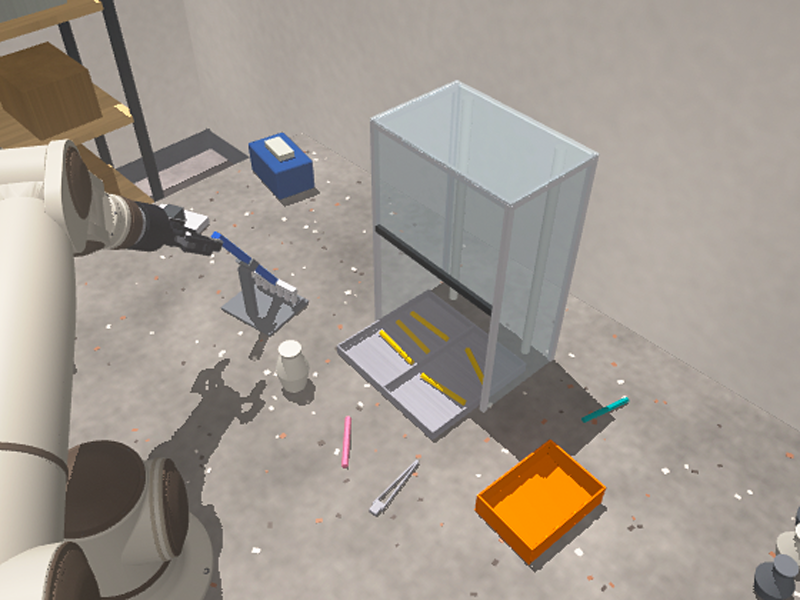

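```bash
python3 - <<'E'
from h import *
p,q=pt(HOME,HYAW)
print(ctrl.move_straight(p,rate=.1,contact_N=8), ctrl.current_position()-p)
f0=ctrl.current_wrist_force();grasp();print(ctrl.current_finger_gap(),ctrl.current_wrist_force()-f0,ctrl.current_torque())
snap("gr",crops={"top":(100,200,160,120),"side":(100,120,160,120)});print(ctrl.current_t())
E
```

```text
False [-0.0001  0.0001  0.0005]
0.017118817624538613 [-1.0588 -0.8824  0.3083] [-0.1042  0.6837  0.0019]
4.1167
```

View pics/top_gr.png

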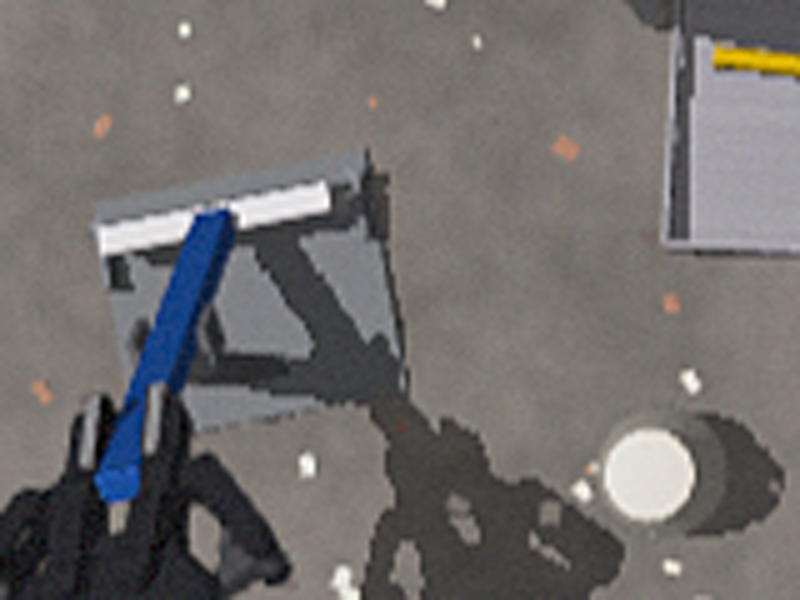

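View pics/side_gr.png

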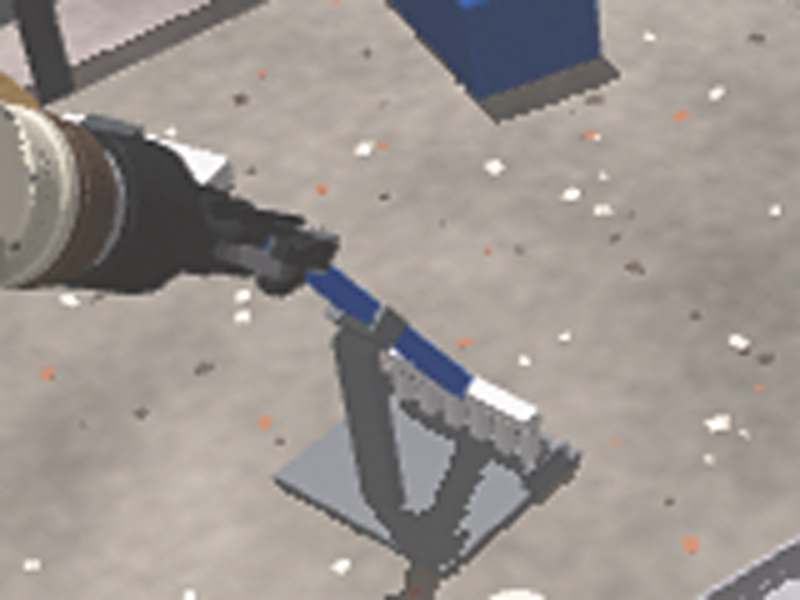

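```bash
python3 - <<'E'
from h import *
p,q=pt(HOME,HYAW)
print(repr(ctrl.current_position()),repr(ctrl.current_tool_rot()),q)
print(ctrl.move_straight(p+[0,0,.10],rate=.12));
print(ctrl.current_position()-p,ctrl.current_finger_gap(),ctrl.current_wrist_force())
snap("lift",crops={"top":(60,160,200,150),"side":(100,100,160,120)})
z=np.load("pics/top_lift.npz");C=cloud("top",z["d"]).reshape(-1,3);rgb=z["p"].reshape(-1,3).astype(int)
m=(C[:,0]>.4)&(C[:,0]<.6)&(C[:,1]>.2)&(C[:,1]<.45)&(C[:,2]>.135)&(C[:,2]<.16)&(rgb.min(1)>140)
Q=C[m];print(len(Q),Q.mean(0),np.percentile(Q[:,2],[5,50,95]),cv2.minAreaRect((Q[:,:2]*1000).astype(np.float32)))
print(ctrl.current_t())
E
```

```text
array([0.44  , 0.3146, 0.2078]) array([-0.0837,  0.9023,  0.0392,  0.421 ]) [-0.0837  0.9024  0.039   0.4208]
False
[-0.0002 -0.0002  0.0988] 0.01727810301186856 [ 0.0097  0.0663 -0.2822]
274 [0.5262 0.3294 0.1466] [0.1432 0.1465 0.1509] ((526.2119750976562, 329.6251525878906), (13.927989959716797, 110.15995788574219), 10.522941589355469)
5.2
```

View pics/top_lift.png

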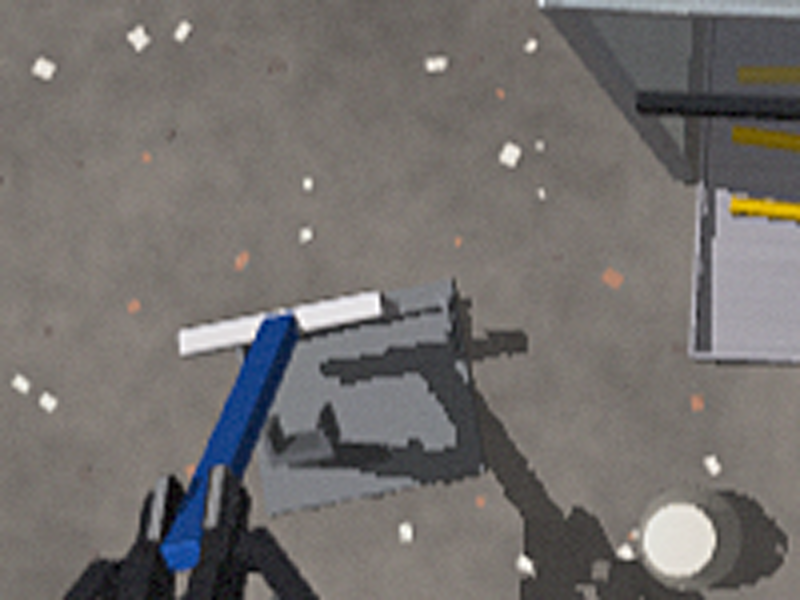

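View pics/side_lift.png

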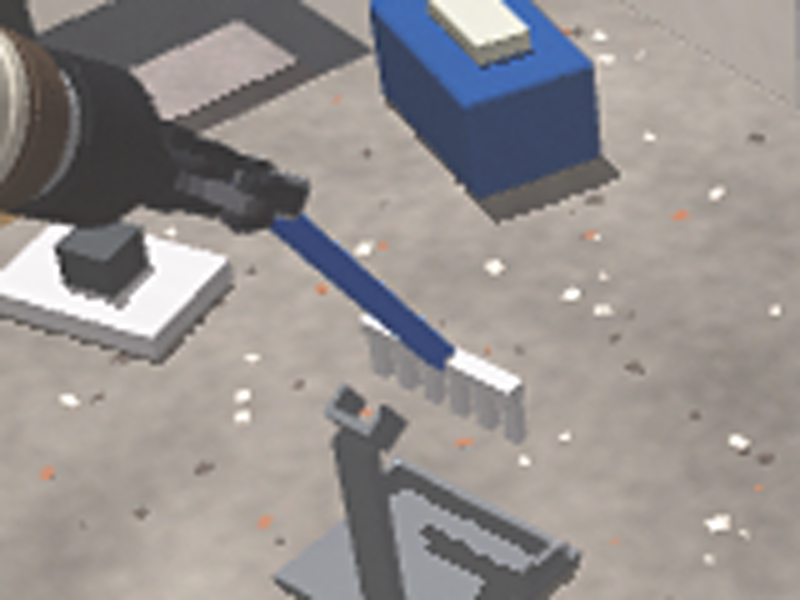

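```bash
python3 - <<'E'
from h import *
ctrl.move_to(*pt(bay(-.188,.067,.09),TYAW,10))
ctrl.move_straight(pt(bay(-.188,.067,.035),TYAW,10)[0],rate=.12)
print(ctrl.current_position()-pt(bay(-.188,.067,.035),TYAW,10)[0],ctrl.current_t(),ctrl.current_wrist_force())
snap("L0",crops={"top":(200,150,160,120),"side":(220,160,160,120)})
z=np.load("pics/top_L0.npz");C=cloud("top",z["d"]).reshape(-1,3);rgb=z["p"].reshape(-1,3).astype(int)
m=(C[:,0]>.45)&(C[:,0]<.62)&(C[:,1]>-.05)&(C[:,1]<.15)&(C[:,2]>.06)&(C[:,2]<.1)&(rgb.min(1)>140)
Q=C[m];print(len(Q),Q.mean(0),np.percentile(Q[:,2],[5,50,95]),cv2.minAreaRect((Q[:,:2]*1000).astype(np.float32)),bay(-.188,.067,.0))
E
```

```text
[0.0001 0.0006 0.0008] 6.8583 [-0.5426  0.4595 -0.5861]
257 [0.566  0.046  0.0774] [0.0734 0.0774 0.0813] ((566.1326904296875, 46.23258590698242), (109.6571044921875, 14.860857963562012), 86.9249496459961) [0.5587 0.0461 0.    ]
```

View pics/top_L0.png

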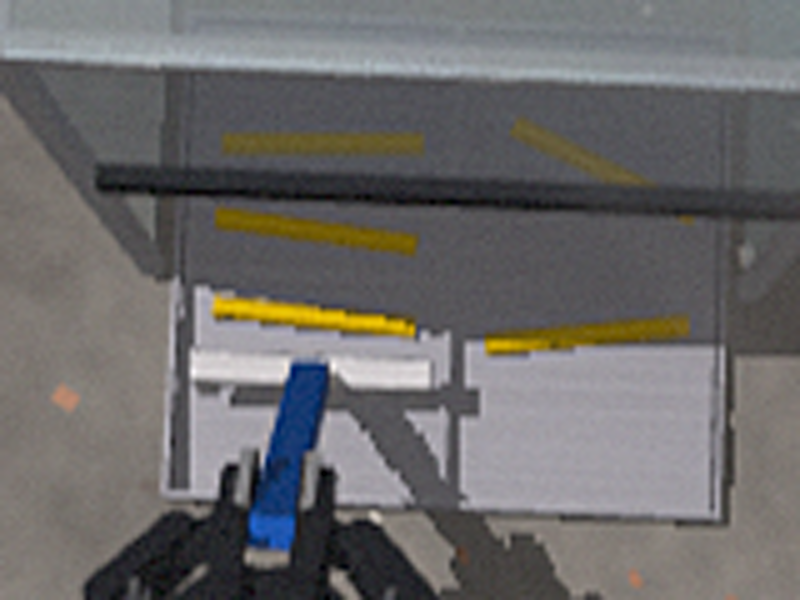

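View pics/side_L0.png

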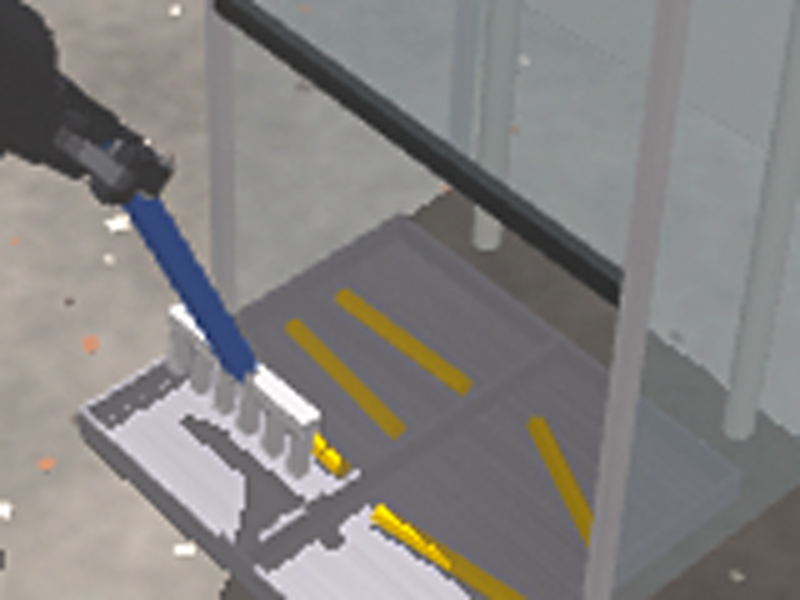

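```bash
python3 - <<'E'
from h import *
X=-.188;Y=.066
r=ctrl.move_straight(pt(bay(X,Y,.010),TYAW,10)[0],rate=.06);print(ctrl.current_wrist_force())
r=ctrl.move_straight(pt(bay(X,Y,-.001),TYAW,10)[0],rate=.012,contact_N=2)
dz=ctrl.current_position()-pt(bay(X,Y,0),TYAW,10)[0];print(r,"tips z at contact",dz,ctrl.current_wrist_force(),ctrl.current_t())
E
```

```text
[-0.1122 -0.2623 -1.1262]
True tips z at contact [0.     0.     0.0038] [-1.4512  0.0943  4.644 ] 8.1167
```

```bash
python3 - <<'E'
from h import *
Y=.066
ctrl.move_straight(pt(bay(-.188,Y,.0050),TYAW,10)[0],rate=.02)
print(ctrl.current_position()-pt(bay(-.188,Y,.005),TYAW,10)[0],ctrl.current_wrist_force())
f0=ctrl.current_wrist_force()
xs=np.linspace(-.188,-.088,6)[1:];
for x in xs:
    t=10*(-.088-x)/.1
    P,q=pt(bay(x,Y,.0042+.00008*t),TYAW,t)
    ctrl.move_straight(P,frame=q,rate=.07)
    print(x,ctrl.current_position()-P,ctrl.current_wrist_force()-f0)
snap("L1",crops={"top":(200,150,160,120),"side":(220,160,160,120)});print(ctrl.current_t())
E
```

```text
[-0.0002 -0.     -0.0006] [ 0.7196 -0.3162 -1.2649]
-0.168 [-0.0004 -0.0001 -0.0007] [-1.0707 -0.4206 -1.2849]
-0.148 [-0.0005 -0.     -0.0004] [-1.1238 -0.3855 -0.7193]
-0.128 [-0.0005 -0.     -0.0003] [-0.0937  0.4737 -0.1346]
-0.108 [-0.0004 -0.     -0.0002] [-1.0725 -0.5965  0.2289]
-0.088 [-0.0004 -0.     -0.0002] [-0.3398 -0.3999  0.443 ]
10.175
```

View pics/top_L1.png

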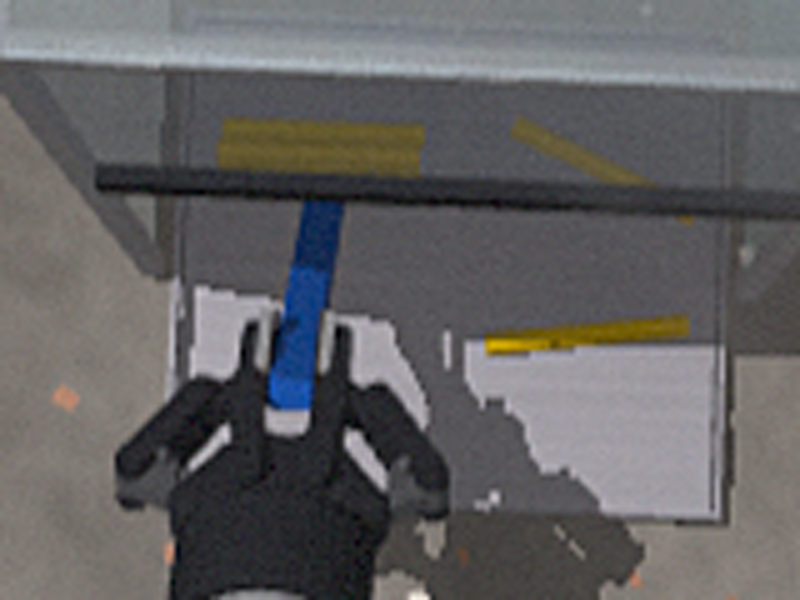

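View pics/side_L1.png

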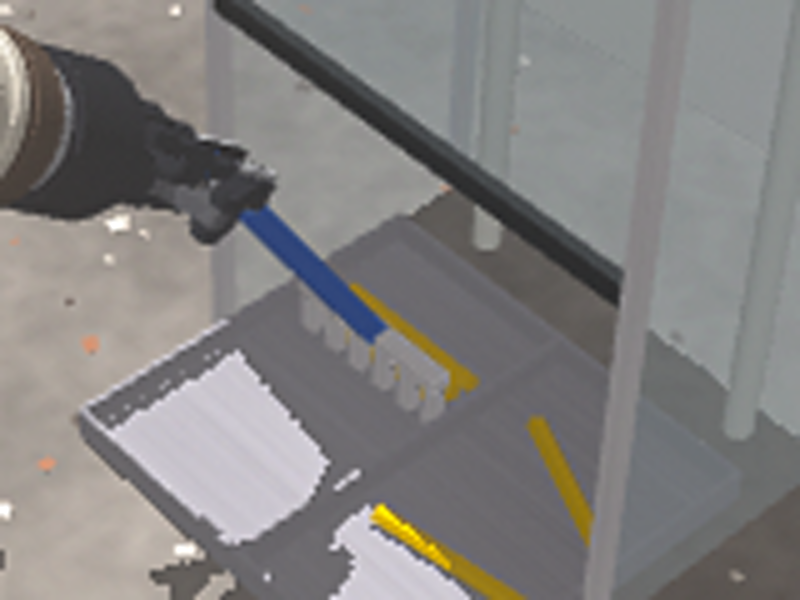

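```bash
python3 - <<'E'
from h import *
Y=.066
g=lambda x,z=.0043:pt(bay(x,Y,z),TYAW,0)[0]
ctrl.move_straight(g(-.054),rate=.05)
f0=ctrl.current_wrist_force()
r=ctrl.move_straight(g(-.030),rate=.015,contact_N=2.0)
d=Rz(-TYAW)@(ctrl.current_position()-g(0));print(r,"tips x",d,ctrl.current_wrist_force()-f0,ctrl.current_t())
ctrl.hold(.1);print(ctrl.current_wrist_force()-f0)
snap("L2",crops={"top":(200,150,160,120),"side":(220,160,160,120)})
E
```

```text
True tips x [-0.0382 -0.     -0.0004] [-3.8075  0.2213  6.4156] 12.0417
[-4.4883 -0.0234  7.1171]
```

View pics/top_L2.png

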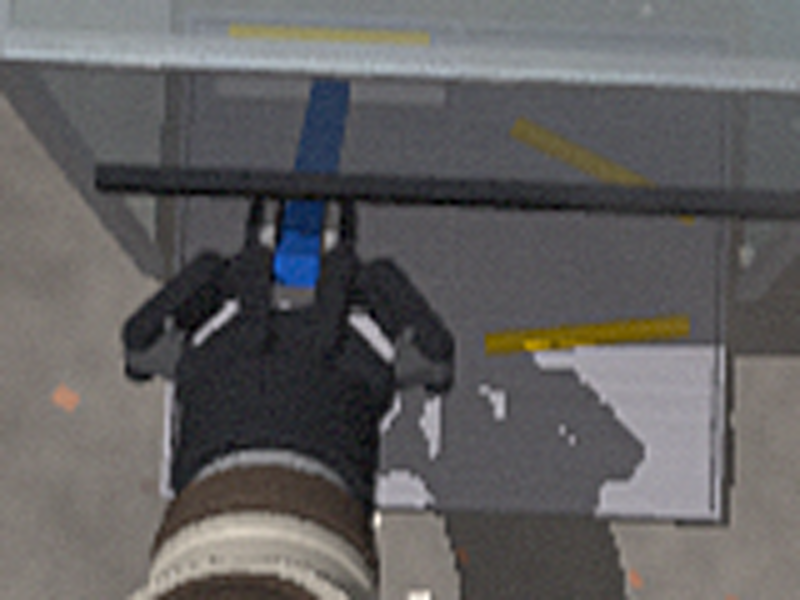

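View pics/side_L2.png

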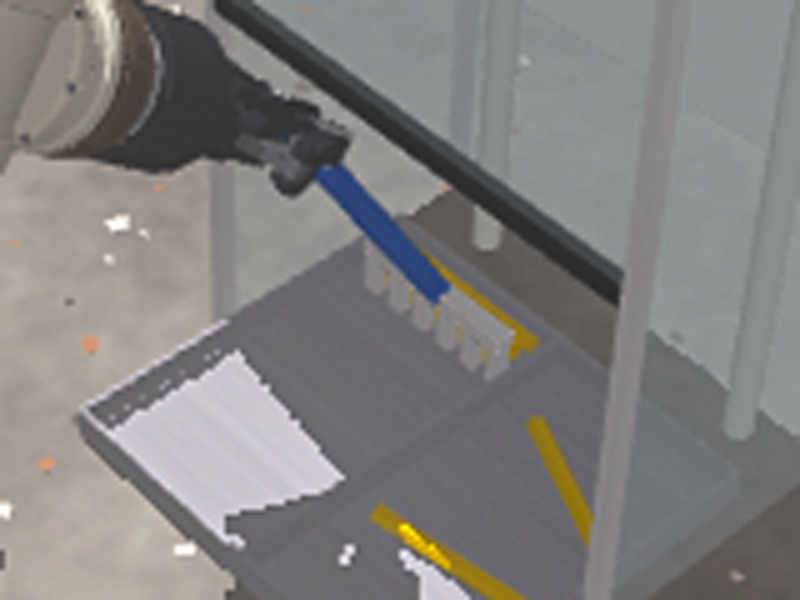

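```bash
python3 - <<'E'
from h import *
Y=.066
g=lambda x,z=.0043:pt(bay(x,Y,z),TYAW,0)[0]
ctrl.move_straight(g(-.05,.0048),rate=.04)
print(ctrl.current_wrist_force(),ctrl.current_position()-g(-.05,.0048))
ctrl.move_straight(g(-.10,.008),rate=.08)
snap("L3",crops={"top":(200,130,160,120),"side":(220,160,160,120)});print(ctrl.current_t(),ctrl.current_wrist_force())
E
```

```text
[-0.9204  0.1801 -1.0667] [-0.0003  0.0001 -0.0003]
13.55 [-0.1618 -0.3557 -1.0839]
```

View pics/top_L3.png

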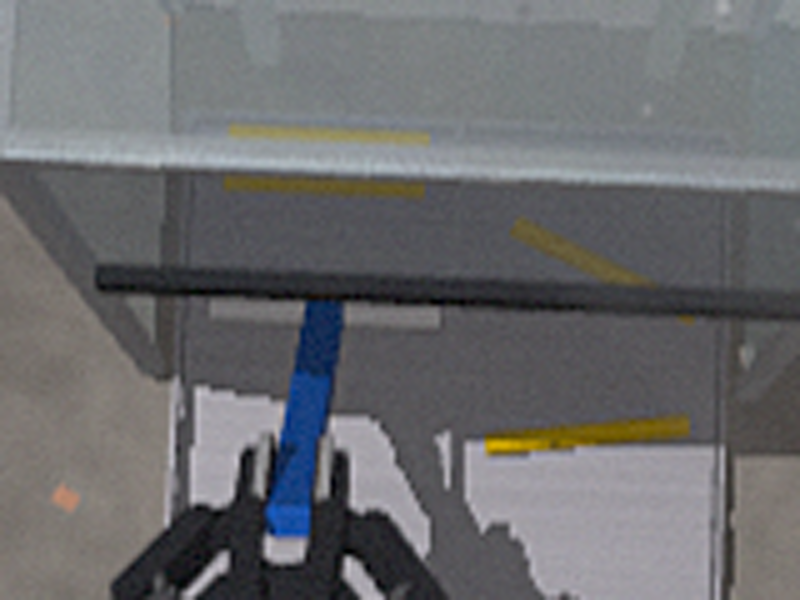

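View pics/side_L3.png

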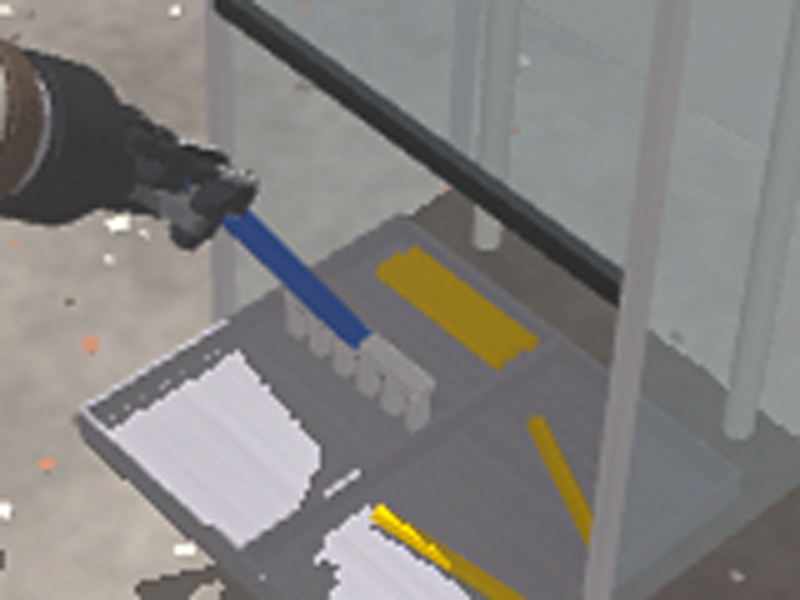

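```bash
python3 - <<'E'
from h import *
def tr(P): 
    q=Rz(-TYAW)@np.array([P[0]-TRAY[0],P[1]-TRAY[1],0]);return ((q[:2]-[.1175,0])*1000).round(1)
S=lambda a:((a[0]+.5)/5-.5+220,(a[1]+.5)/5-.5+160)
for a in [(378,270),(500,368),(415,247),(537,343)]: print(tr(ray("side",*S(a),.009)))
# wall back-left inner top and divider meet
print(tr(ray("side",*S((400,215)),.022)))
# lift and go to right bay
ctrl.move_straight(pt(bay(-.12,.066,.05),TYAW,0)[0],rate=.15)
P,q=pt(bay(-.188,.0,.07),TYAW,8);ctrl.move_straight(P,frame=q,rate=.15)
P,q=pt(bay(-.188,-.067,.035),TYAW,10);ctrl.move_straight(P,frame=q,rate=.15)
print(ctrl.current_position()-P,ctrl.current_t())
snap("R0",crops={"top":(200,150,160,120),"side":(220,160,160,120)})
z=np.load("pics/top_R0.npz");C=cloud("top",z["d"]).reshape(-1,3);rgb=z["p"].reshape(-1,3).astype(int)
m=(C[:,0]>.45)&(C[:,0]<.62)&(C[:,1]>-.2)&(C[:,1]<.0)&(C[:,2]>.06)&(C[:,2]<.1)&(rgb.min(1)>140)
Q=C[m];print(len(Q),Q.mean(0),np.percentile(Q[:,2],[5,50,95]),cv2.minAreaRect((Q[:,:2]*1000).astype(np.float32)),bay(-.188,-.067,.0))
E
```

```text
[-32.9 119.8]
[-34.4  16.5]
[ -3.3 119.8]
[-4.8 16.7]
[ -0.9 136. ]
[ 0.0001  0.0005 -0.0001] 15.3583
256 [ 0.5582 -0.0873  0.0766] [0.073  0.0766 0.0803] ((558.1314697265625, -88.01852416992188), (109.28229522705078, 14.51334285736084), 86.76818084716797) [ 0.5511 -0.0877  0.    ]
```

View pics/top_R0.png

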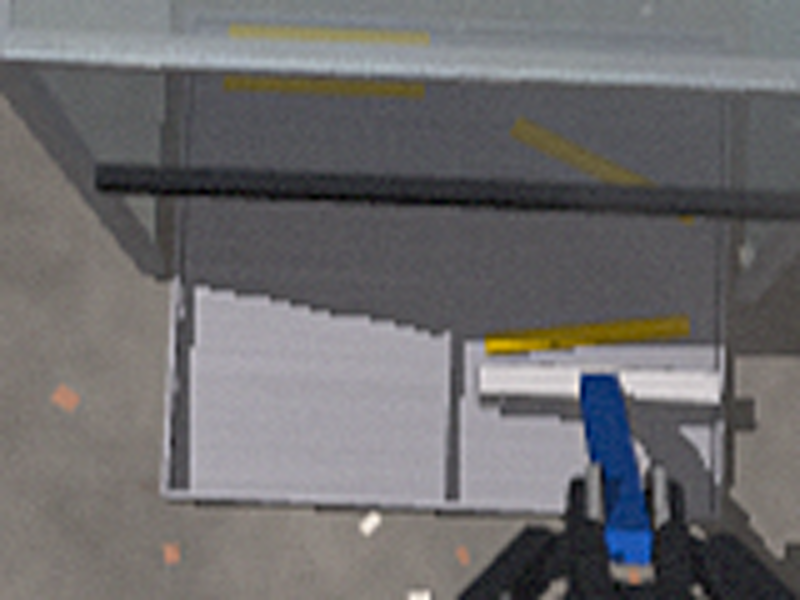

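View pics/side_R0.png

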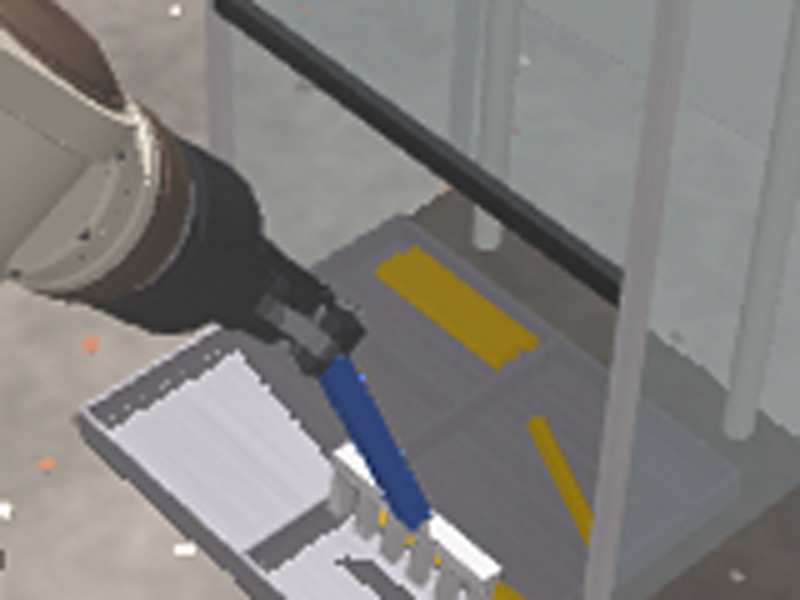

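```bash
python3 - <<'E'
from h import *
Y=-.067
ctrl.move_straight(pt(bay(-.188,Y,.010),TYAW,10)[0],rate=.06)
r=ctrl.move_straight(pt(bay(-.188,Y,-.001),TYAW,10)[0],rate=.012,contact_N=1.5)
print(r,(ctrl.current_position()-pt(bay(-.188,Y,0),TYAW,10)[0]),ctrl.current_wrist_force())
zc=(ctrl.current_position()-pt(bay(-.188,Y,0),TYAW,10)[0])[2]
z0=zc+.0010
ctrl.move_straight(pt(bay(-.188,Y,z0),TYAW,10)[0],rate=.02)
f0=ctrl.current_wrist_force()
for x in np.linspace(-.188,-.088,6)[1:]:
    t=10*(-.088-x)/.1
    P,q=pt(bay(x,Y,z0-.00007*(10-t)),TYAW,t)
    ctrl.move_straight(P,frame=q,rate=.07)
    print(x,ctrl.current_position()-P,ctrl.current_wrist_force()-f0)
print("z",z0-.0007)
snap("R1",crops={"top":(200,150,160,120),"side":(220,160,160,120)});print(ctrl.current_t())
E
```

```text
True [ 0.     -0.      0.0038] [-2.1    -0.0256  3.8618]
-0.168 [-0.0003  0.0001 -0.0006] [ 0.4027  0.7288 -0.5906]
-0.148 [-0.0004  0.0001 -0.0004] [-0.0866  0.336   0.1947]
-0.128 [-0.0004  0.0001 -0.0003] [ 0.535  -0.4331  0.3177]
-0.108 [-0.0004  0.0001 -0.0002] [-0.1019  0.8148 -0.2499]
-0.088 [-0.0004  0.     -0.0001] [ 0.0504 -0.1309 -0.0185]
z 0.0040754097839160505
18.6583
```

View pics/top_R1.png

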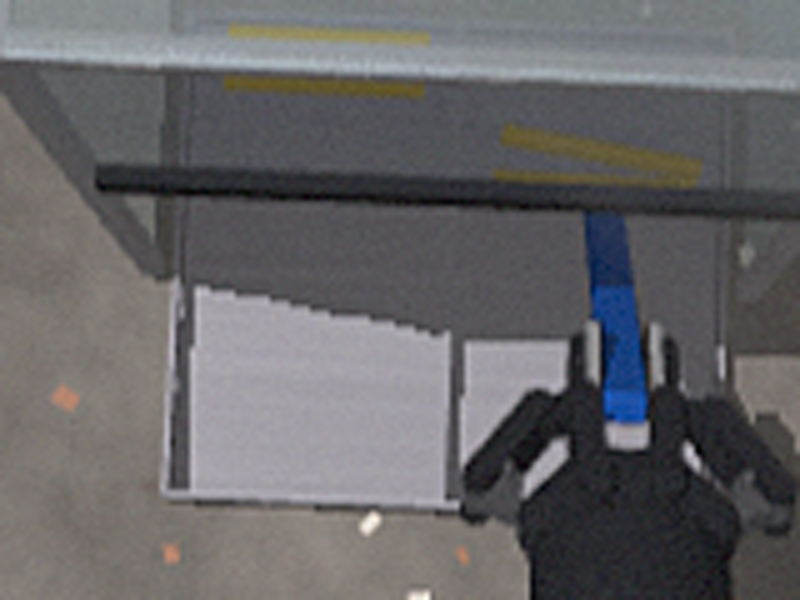

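View pics/side_R1.png

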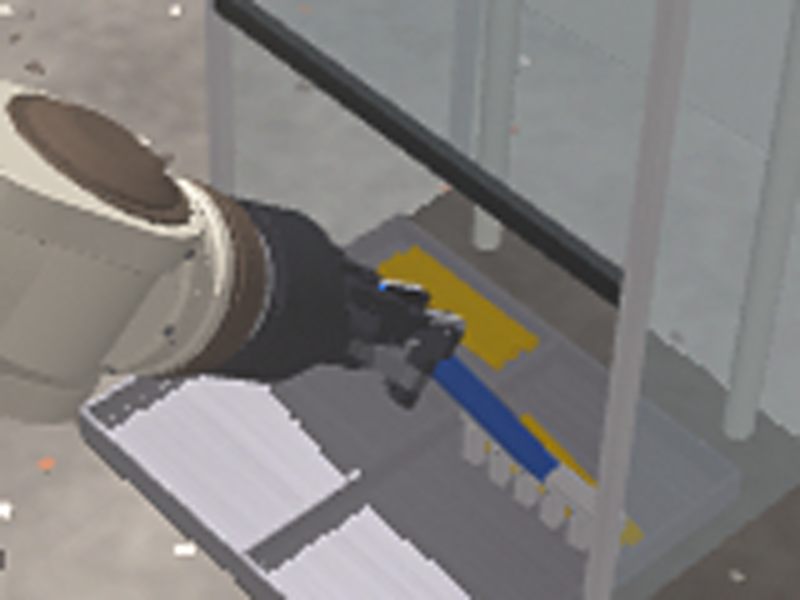

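```bash
python3 - <<'E'
from h import *
Y=-.067;z=.0046
for x,t in ((-.068,-2),(-.048,-4)):
    P,q=pt(bay(x,Y,z),TYAW,t);ctrl.move_straight(P,frame=q,rate=.05);print(ctrl.current_position()-P)
g=lambda x:pt(bay(x,Y,z),TYAW,-4)[0]
f0=ctrl.current_wrist_force()
r=ctrl.move_straight(g(-.020),rate=.015,contact_N=2.0)
d=Rz(-TYAW)@(ctrl.current_position()-g(0));print(r,"tips x",d,ctrl.current_wrist_force()-f0,ctrl.current_t())
snap("R2",crops={"top":(200,150,160,120),"side":(220,160,160,120)})
E
```

```text
[-0.0002  0.0001 -0.0002]
[-0.0002  0.     -0.0001]
True tips x [-0.0268 -0.     -0.0008] [-1.7207  0.3851  1.8717] 20.8083
```

View pics/top_R2.png

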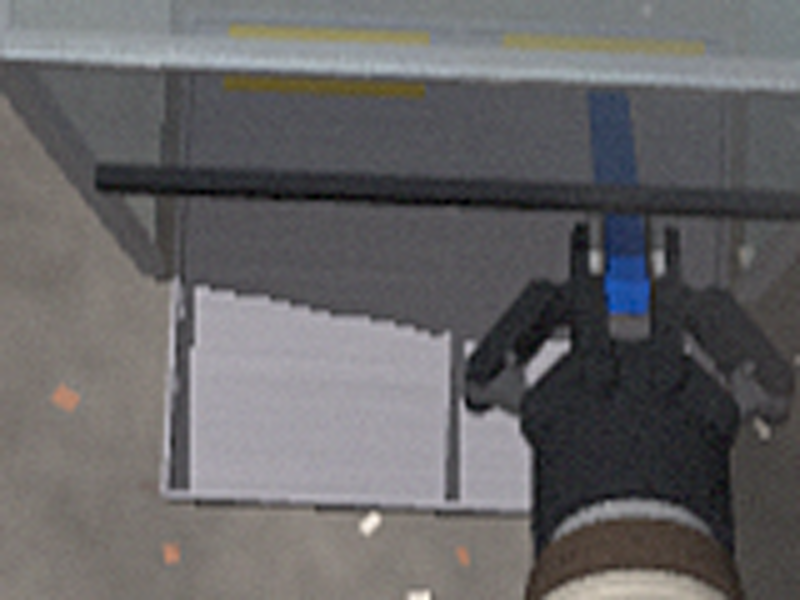

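View pics/side_R2.png

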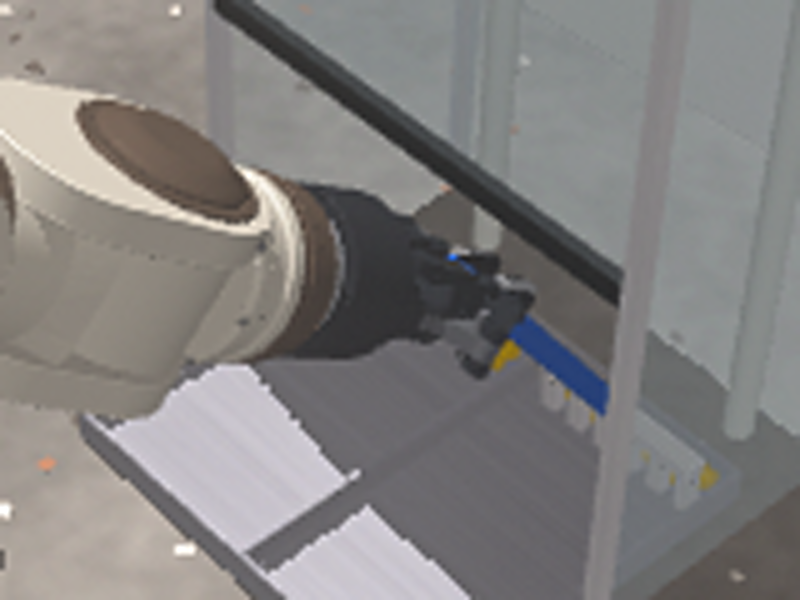

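```bash
python3 - <<'E'
from h import *
Y=-.067
P,q=pt(bay(-.045,Y,.005),TYAW,-4);ctrl.move_straight(P,frame=q,rate=.04)
P,q=pt(bay(-.12,Y,.012),TYAW,2);ctrl.move_straight(P,frame=q,rate=.08)
P,q=pt(bay(-.17,Y,.06),TYAW,8);ctrl.move_straight(P,frame=q,rate=.15)
snap("R3",crops={"top":(200,120,160,120),"side":(220,160,160,120)});print(ctrl.current_t(),ctrl.current_wrist_force())
E
```

```text
23.0333 [ 0.1538  0.5053 -2.5472]
```

View pics/top_R3.png

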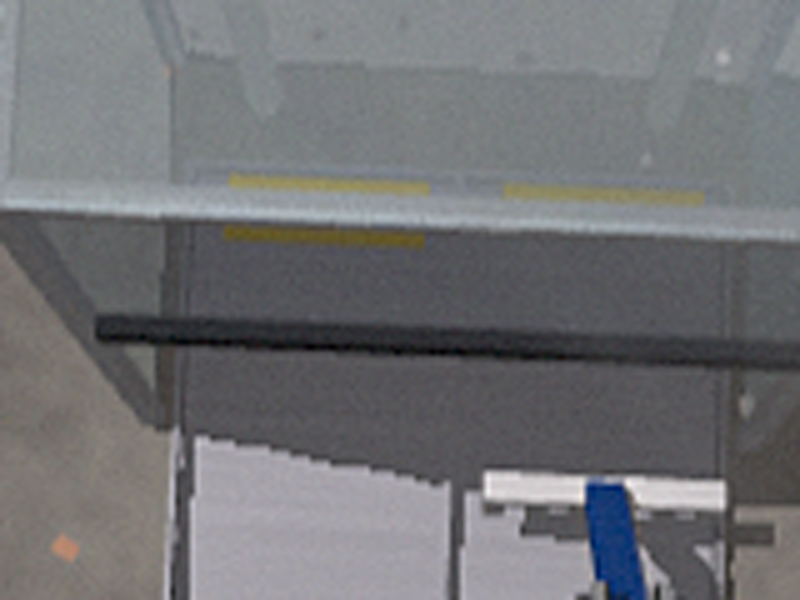

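View pics/side_R3.png

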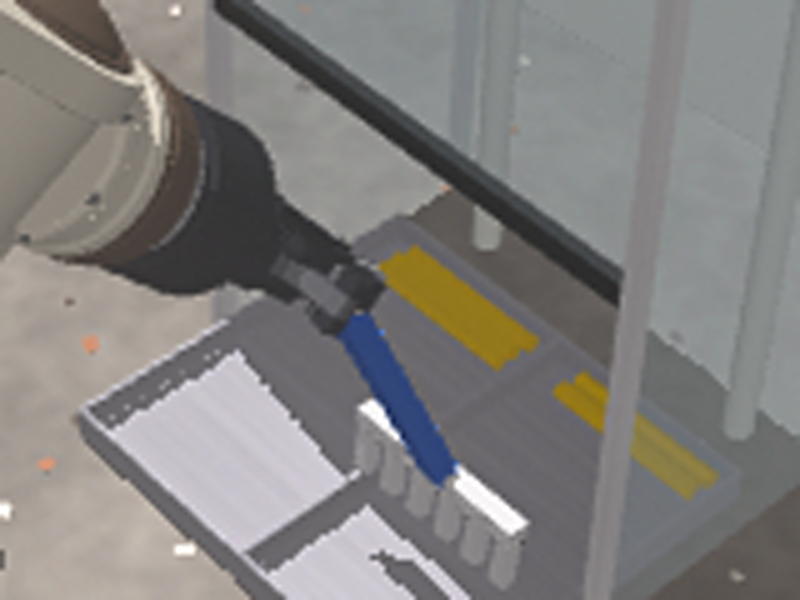

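```bash
python3 - <<'E'
from h import *
def tr(P): 
    q=Rz(-TYAW)@np.array([P[0]-TRAY[0],P[1]-TRAY[1],0]);return (q[:2]-[.1175,0])*1000
z=np.load("pics/side_R3.npz");p=z["p"]
hsv=cv2.cvtColor(p,cv2.COLOR_RGB2HSV)
m=(hsv[...,0]>18)&(hsv[...,0]<34)&(hsv[...,1]>90)
n,l,st,ce=cv2.connectedComponentsWithStats(m.astype(np.uint8))
for i in range(1,n):
    if st[i,4]<25: continue
    v,u=np.where(l==i);Q=np.array([tr(ray("side",a,b,.009)) for a,b in zip(u,v)])
    print(st[i],"x%",np.percentile(Q[:,0],[0,3,50,97,100]).round(1),"y",Q[:,1].min().round(1),Q[:,1].max().round(1),cv2.minAreaRect(Q.astype(np.float32)))
im=p[185:265,285:375,::-1];cv2.imwrite("pics/zoomR3.png",cv2.resize(im,None,fx=7,fy=7,interpolation=cv2.INTER_CUBIC))
E
```

```text
[82 73 10  9 27] x% [-141.8 -141.6 -132.5 -124.  -123.5] y 1207.7 1279.1 ((-132.52914428710938, 1243.3944091796875), (18.162208557128906, 71.30517578125), 0.28732720017433167)
[  7 134  23  12  90] x% [-539.5 -537.5 -502.5 -466.7 -462.7] y 993.8 1019.2 ((-500.64715576171875, 1006.5795288085938), (76.79800415039062, 22.247215270996094), 3.3823494911193848)
[296 209  32  25 325] x% [-37.6 -36.5 -19.3  -2.4  -1.4] y 15.4 123.6 ((-19.485301971435547, 69.49812316894531), (108.27009582519531, 36.22631072998047), 89.98604583740234)
[331 234  11  13  81] x% [-27.2 -26.5 -16.1  -1.2   0.4] y -55.0 -14.0 ((-15.093734741210938, -35.32640838623047), (41.96547317504883, 25.8112735748291), 81.96285247802734)
[346 243  17  17 130] x% [-26.3 -25.4 -12.4  -1.9  -1.2] y -119.3 -59.9 ((-13.794842720031738, -89.56975555419922), (59.32716751098633, 24.904659271240234), 89.7960205078125)
[334 346  39  39  39] x% [-266.1 -266.  -263.9 -261.6 -261.4] y -382.9 -262.4 ((-263.790771484375, -322.64111328125), (120.66602325439453, 2.9087066650390625e-05), 87.7612075805664)
```

View pics/zoomR3.png

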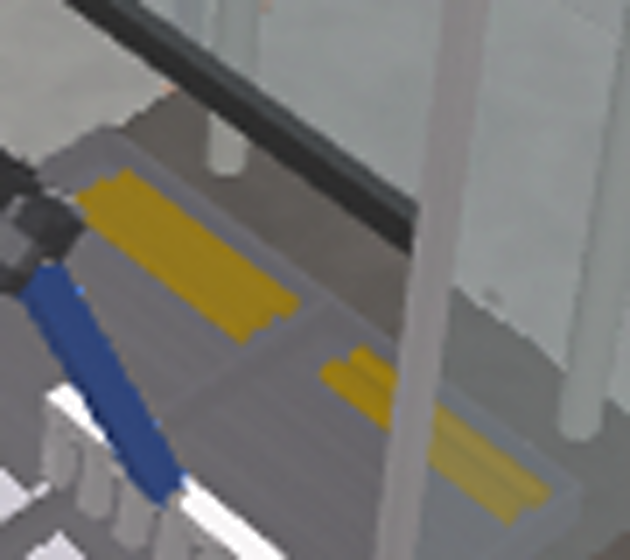

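```bash
python3 - <<'E'
from h import *
p=np.load("pics/side_R3.npz")["p"]
im=p[205:265,290:370,::-1].astype(float);im=np.clip((im-20)*1.5,0,255).astype(np.uint8)
cv2.imwrite("pics/zoomR3b.png",cv2.resize(im,None,fx=10,fy=10,interpolation=cv2.INTER_NEAREST))
E
```

```text
(no output)
```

View pics/zoomR3b.png

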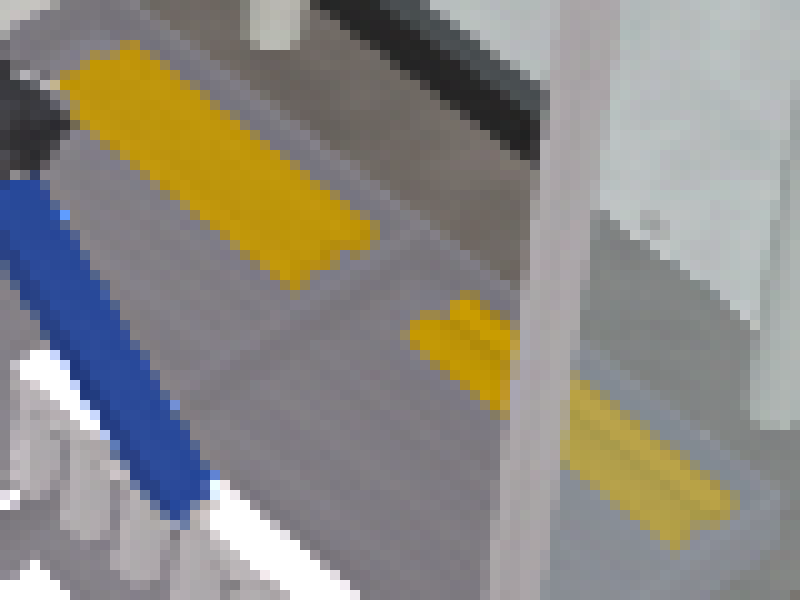

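```bash
python3 - <<'E'
from h import *
def trv(C): 
    q=(C-[TRAY[0],TRAY[1],0])@Rz(TYAW);q[...,0]-=.1175;return q*1000
D=[]
for i in range(6):
    p,d=eyes.get_image("side");D.append(d)
d=np.mean(D,0);print(np.std(D,0)[225:250,300:370].mean())
Q=trv(cloud("side",d))
hsv=cv2.cvtColor(p,cv2.COLOR_RGB2HSV)
m=(hsv[...,0]>18)&(hsv[...,0]<34)&(hsv[...,1]>90)
for nm,y0,y1 in (("L",16,120),("Rvis",-55,-14)):
    s=m&(Q[...,1]>y0)&(Q[...,1]<y1)&(Q[...,0]>-60)&(Q[...,0]<15)&(abs(Q[...,2])<40)
    q=Q[s];print(nm,len(q))
    for b in range(-42,8,3):
        k=q[(q[:,0]>=b)&(q[:,0]<b+3)]
        if len(k)>1: print(b,len(k),k[:,2].mean().round(1),k[:,2].std().round(1))
print(hsv[225:250,330:346,2][::2])
E
```

```text
0.016105039
L 317
-36 52 9.2 2.3
-33 33 10.7 3.5
-30 23 12.1 1.9
-27 7 11.2 0.8
-24 47 10.7 1.9
-21 28 11.7 2.0
-18 21 11.6 2.8
-15 9 9.5 1.4
-12 48 10.3 2.1
-9 30 12.0 1.6
-6 13 12.1 1.1
-3 6 8.0 0.8
Rvis 78
-27 11 8.8 1.6
-24 21 9.9 3.0
-21 10 12.5 0.9
-18 5 10.9 0.5
-15 2 11.7 0.6
-12 15 9.6 3.0
-9 8 13.2 1.2
-6 3 12.5 1.0
-3 3 12.0 0.8
[[102  97  96  97  97  96  95  94  94  93  93  93  97 126 134 131]
 [106 110 111 100  96  94  94  94  94  94  94  93  97 137 133 131]
 [106 102 104 104 108 103  94  93  94  95  95  95 106 136 134 131]
 [103 103 102 101 102 104 106 109 100  93  92  93 106 136 134 130]
 [107 108 106 104 102 104 102 102 105 109 109  95 126 134 132 133]
 [108 109 108 109 107 146 156 143 115 106 104 106 136 134 132 133]
 [107 142 149 148 143 137 146 153 154 148 136 116 136 133 131 134]
 [107 133 150 150 148 146 145 139 136 149 154 147 137 132 132 135]
 [106 108 109 120 143 150 149 147 146 143 136 132 135 132 132 134]
 [105 105 104 107 110 110 133 150 150 147 146 140 133 131 132 134]
 [106 105 106 106 106 106 108 110 117 143 145 137 132 132 134 134]
 [107 107 107 104 105 105 106 105 106 107 116 134 132 132 135 134]
 [107 104 106 108 107 106 104 104 106 107 126 134 130 133 134 135]]
```

```bash
python3 - <<'E'
from h import *
P,q=pt(bay(-.18,-.067,.11),TYAW,8);ctrl.move_straight(P,frame=q,rate=.15)
p,q=pt(HOME+[0,0,.10],HYAW);ctrl.move_to(p,q);ctrl.hold(.2)
print(ctrl.current_position()-p,ctrl.current_t(),ctrl.current_finger_gap())
snap("back",crops={"top":(60,160,200,150),"side":(100,100,160,120)})
z=np.load("pics/top_back.npz");C=cloud("top",z["d"]).reshape(-1,3);rgb=z["p"].reshape(-1,3).astype(int)
m=(C[:,0]>.4)&(C[:,0]<.6)&(C[:,1]>.2)&(C[:,1]<.45)&(C[:,2]>.135)&(C[:,2]<.16)&(rgb.min(1)>140)
Q=C[m];print(len(Q),Q.mean(0),np.percentile(Q[:,2],[5,50,95]),cv2.minAreaRect((Q[:,:2]*1000).astype(np.float32)))
E
```

```text
[ 0.0006 -0.0008  0.0001] 25.5083 0.017015245389119797
278 [0.5272 0.3284 0.148 ] [0.1434 0.1482 0.1514] ((527.2803344726562, 328.98675537109375), (13.751958847045898, 109.83440399169922), 10.43693733215332)
```

View pics/side_back.png

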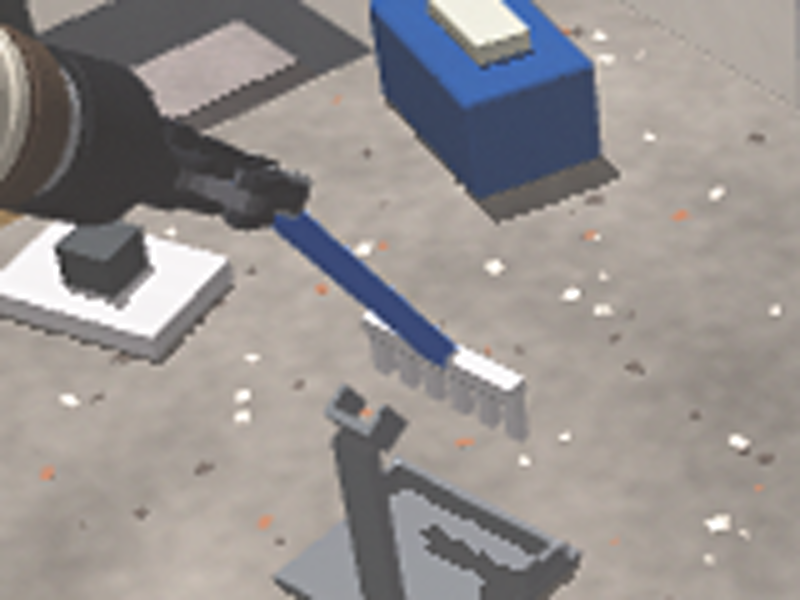

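View pics/top_back.png

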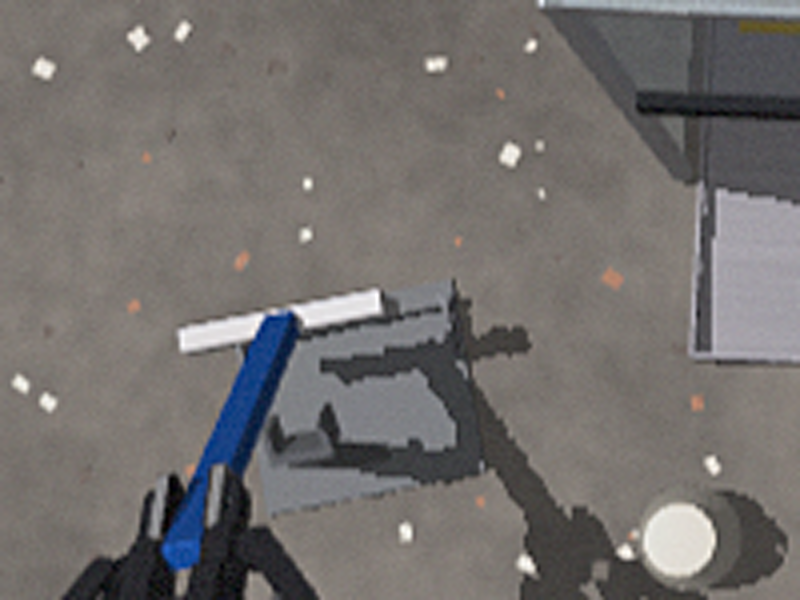

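```bash
python3 - <<'E'
from h import *
fx=Rz(HYAW)@np.array([-.0005,0,0])
p,q=pt(HOME,HYAW);p=p+fx
f0=ctrl.current_wrist_force()
print(ctrl.move_straight(p+[0,0,.03],frame=q,rate=.10,contact_N=6),ctrl.current_position()-p-[0,0,.03])
print(ctrl.move_straight(p+[0,0,.005],rate=.05,contact_N=4),ctrl.current_position()-p,ctrl.current_wrist_force()-f0)
print(ctrl.move_straight(p+[0,0,-.002],rate=.012,contact_N=1.5),ctrl.current_position()-p,ctrl.current_wrist_force()-f0,ctrl.current_t())
snap("set",crops={"top":(60,160,200,150),"side":(100,100,160,120)})
z=np.load("pics/top_set.npz");C=cloud("top",z["d"]).reshape(-1,3);rgb=z["p"].reshape(-1,3).astype(int)
m=(C[:,0]>.4)&(C[:,0]<.6)&(C[:,1]>.2)&(C[:,1]<.45)&(C[:,2]>.035)&(C[:,2]<.06)&(rgb.min(1)>140)
Q=C[m];print(len(Q),Q.mean(0),cv2.minAreaRect((Q[:,:2]*1000).astype(np.float32)))
E
```

```text
False [0.0002 0.0002 0.001 ]
False [0.     0.     0.0051] [ 1.1048 -0.0508  0.6289]
True [ 0.0002  0.     -0.0001] [2.5705 0.5362 2.8026] 27.575
232 [0.5272 0.3297 0.0485] ((527.1431274414062, 330.3890380859375), (13.787704467773438, 110.68209838867188), 10.796290397644043)
```

View pics/side_set.png

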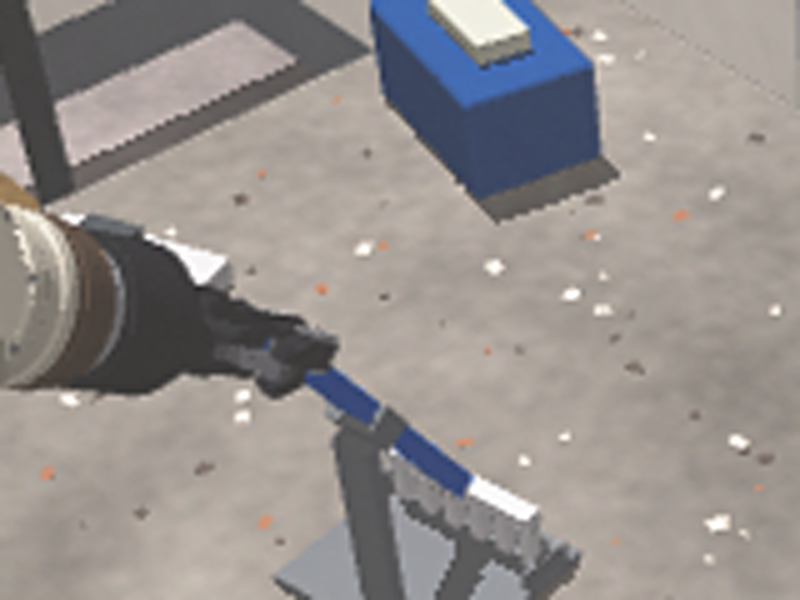

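Seated at its original height (crosshead z 48.5 mm, as before). Releasing, backing out along the tool axis.

```bash
python3 - <<'E'
from h import *
open_gripper();ctrl.hold(.3);print(ctrl.current_finger_gap(),ctrl.current_position())
p,q=pt(HOME,HYAW);zt=Rn.from_quat(ctrl.current_tool_rot()).as_matrix()[:,2]
ctrl.move_straight(ctrl.current_position()-.09*zt,rate=.08)
ctrl.move_straight(ctrl.current_position()+[0,0,.05],rate=.1)
ctrl.hold(.3)
snap("fin");print(ctrl.current_t())
z=np.load("pics/top_fin.npz");C=cloud("top",z["d"]).reshape(-1,3);rgb=z["p"].reshape(-1,3).astype(int)
m=(C[:,0]>.4)&(C[:,0]<.6)&(C[:,1]>.2)&(C[:,1]<.45)&(C[:,2]>.035)&(C[:,2]<.06)&(rgb.min(1)>140)
Q=C[m];print(len(Q),Q.mean(0),cv2.minAreaRect((Q[:,:2]*1000).astype(np.float32)))
for l in("vase_c","tweezers_c","vat_c"):
    r=eyes.spot_in("top",l);print(l,[(np.round(x["centre"],4).tolist(),round(x["conf"],2)) for x in r])
E
```

```text
0.08550823769809861 [0.4392 0.3141 0.2064]
30.9583
238 [0.5273 0.3304 0.0486] ((527.3854370117188, 330.5849609375), (14.011794090270996, 110.64906311035156), 10.810811042785645)
vase_c [([0.4094, 0.1123, 0.0765], 0.57)]
tweezers_c [([0.4874, 0.3094, 0.0116], 0.46)]
vat_c [([0.5286, -0.3611, 0.0053], 0.83), ([0.6853, -0.022, 0.4592], 0.66)]
```

View pics/side_fin.png

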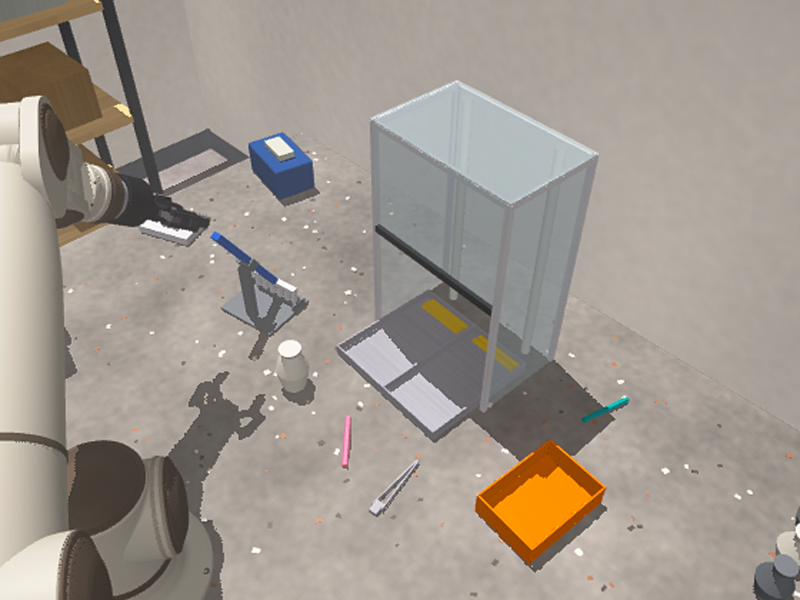

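View pics/top_fin.png

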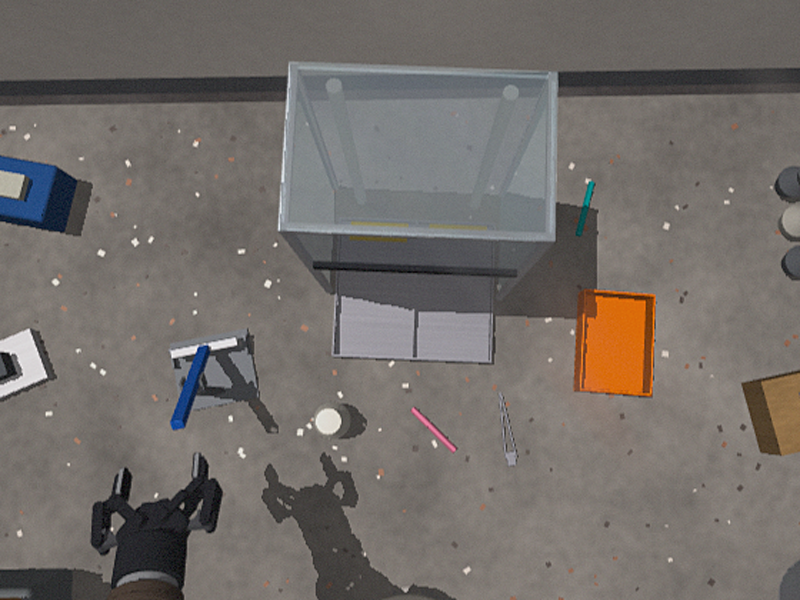

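```bash
python3 - <<'E'
from h import *
p=np.load("pics/side_fin.npz")["p"];a=np.load("pics/side0.npz")["p"]
im=p[200:270,285:375,::-1];cv2.imwrite("pics/finzoom.png",cv2.resize(im,None,fx=8,fy=8,interpolation=cv2.INTER_CUBIC))
for nm,(x,y,w,h) in {"vase":(190,230,40,60),"tweez":(250,315,50,50),"vat":(330,300,100,100)}.items():
    print(nm,np.abs(p[y:y+h,x:x+w].astype(int)-a[y:y+h,x:x+w]).mean())
E
```

```text
vase 4.046388888888889
tweez 4.768533333333333
vat 3.3083666666666667
```

View pics/finzoom.png

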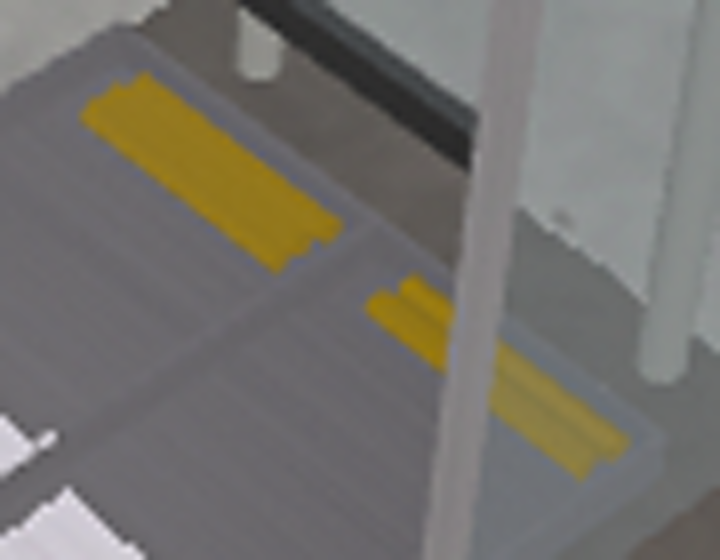

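```bash
python3 - <<'E'
from h import *
S=[eyes.get_image("side") for _ in range(4)]
p=np.mean([s[0].astype(float) for s in S],0)
c=eyes.calibration("side")
v,u=np.mgrid[195:265,285:375]
P=np.array([[ray("side",a,b,.011) for a,b in zip(r1,r2)] for r1,r2 in zip(u,v)])
Q=(P-[TRAY[0],TRAY[1],0])@Rz(TYAW);Q[...,0]-=.1175;Q*=1000
I=p[195:265,285:375]
for x in np.arange(-44,10,1.5):
    o=[]
    for y0,y1 in ((30,105),(-50,-30),(-105,-85)):
        s=(abs(Q[...,0]-x)<1.0)&(Q[...,1]>y0)&(Q[...,1]<y1);o.append(I[s].mean(0).round(0).astype(int).tolist() if s.any() else None)
    print(x,*o)
print(ctrl.current_t())
E
```

```text
Traceback (most recent call last):
  File "h.py", line 6, in ray
    c=eyes.calibration(cam);K=c["camera_matrix"];R=c["R"];t=c["t"]
ValueError: time passes only in moves, steps and waits
```

```bash
python3 - <<'E'
from h import *
p=np.load("pics/side_fin.npz")["p"].astype(float)
q0=eyes.get_image("side")[0];q1=eyes.get_image("side")[0];p=(p+q0+q1)/3
c=eyes.calibration("side");K=c["camera_matrix"];R=c["R"];t=c["t"];o=-R.T@t
v,u=np.mgrid[195:265,285:375]
d=np.stack([(u-K[0,2])/K[0,0],(v-K[1,2])/K[1,1],np.ones(u.shape)],-1)@R
P=o+d*((.011-o[2])/d[...,2])[...,None]
Q=(P-[TRAY[0],TRAY[1],0])@Rz(TYAW);Q[...,0]-=.1175;Q*=1000
I=p[195:265,285:375]
for x in np.arange(-44,10,1.5):
    s_=[]
    for y0,y1 in ((30,105),(-50,-30),(-105,-85)):
        s=(abs(Q[...,0]-x)<1.0)&(Q[...,1]>y0)&(Q[...,1]<y1);s_.append(I[s].mean(0).round(0).astype(int).tolist() if s.any() else None)
    print(x,*s_)
print(ctrl.current_t())
E
```

```text
-44.0 [106, 104, 110] [102, 100, 104] [112, 114, 118]
-42.5 [105, 104, 111] [103, 100, 104] [116, 117, 121]
-41.0 [106, 104, 111] [103, 100, 105] [114, 115, 120]
-39.5 [114, 106, 89] [103, 101, 105] [111, 114, 118]
-38.0 [131, 113, 58] [103, 101, 105] [114, 116, 120]
-36.5 [147, 120, 33] [102, 100, 104] [111, 114, 118]
-35.0 [150, 122, 29] [102, 100, 105] [111, 114, 119]
-33.5 [149, 121, 29] [102, 100, 107] [111, 114, 119]
-32.0 [148, 120, 30] [102, 101, 108] [110, 114, 121]
-30.5 [147, 119, 30] [103, 102, 109] [111, 114, 121]
-29.0 [146, 119, 30] [114, 105, 83] [120, 117, 100]
-27.5 [146, 119, 31] [134, 112, 43] [134, 122, 75]
-26.0 [147, 119, 30] [148, 120, 23] [139, 125, 67]
-24.5 [147, 120, 29] [150, 121, 18] [141, 127, 68]
-23.0 [147, 120, 30] [149, 120, 20] [140, 126, 68]
-21.5 [147, 120, 30] [148, 119, 21] [139, 126, 69]
-20.0 [147, 120, 29] [146, 118, 27] [139, 125, 69]
-18.5 [147, 120, 29] [145, 118, 26] [139, 125, 70]
-17.0 [147, 120, 29] [144, 117, 26] [138, 124, 70]
-15.5 [147, 120, 30] [138, 117, 45] [135, 123, 69]
-14.0 [148, 120, 30] [136, 115, 49] [132, 121, 69]
-12.5 [148, 121, 29] [134, 119, 73] [133, 122, 69]
-11.0 [148, 121, 29] [142, 121, 54] [138, 125, 69]
-9.5 [148, 120, 29] [144, 126, 66] [142, 128, 69]
-8.0 [148, 120, 27] [142, 126, 76] [144, 128, 68]
-6.5 [147, 119, 27] [144, 126, 73] [143, 128, 67]
-5.0 [143, 117, 37] [141, 126, 77] [140, 125, 68]
-3.5 [125, 109, 66] [134, 122, 90] [135, 121, 69]
-2.0 [106, 101, 95] [132, 130, 133] [119, 115, 91]
-0.5 [99, 97, 105] [127, 123, 119] [110, 112, 109]
1.0 [99, 98, 104] [125, 123, 126] [106, 112, 118]
2.5 [100, 99, 105] [125, 122, 124] [106, 112, 117]
4.0 [102, 100, 105] [134, 131, 132] [107, 112, 117]
5.5 [104, 102, 107] [133, 130, 130] [109, 113, 118]
7.0 [106, 104, 109] [134, 131, 132] [111, 114, 119]
8.5 [103, 101, 103] [131, 129, 130] [112, 115, 119]
31.4083
```

```bash
python3 - <<'E'
from h import *
D=[];Pm=[]
for i in range(14):
    p,d=eyes.get_image("side");D.append(d);Pm.append(p)
np.savez("pics/avg.npz",D=np.array(D),P=np.mean(Pm,0))
d=np.median(D,0);print(np.std(D,0)[225:240,300:320].mean())
Q=cloud("side",d);Q=(Q-[TRAY[0],TRAY[1],0])@Rz(TYAW);Q[...,0]-=.1175;Q*=1000
for y0,y1 in ((20,60),(60,115),(-55,-20)):
    print(y0,y1)
    for b in np.arange(-42,6,2.):
        s=(Q[...,0]>=b)&(Q[...,0]<b+2)&(Q[...,1]>y0)&(Q[...,1]<y1)&(abs(Q[...,2])<30)
        if s.sum()>1: print(b,s.sum(),np.median(Q[s][:,2]).round(1),Q[s][:,2].min().round(1),Q[s][:,2].max().round(1),np.mean(Pm,0)[s].mean(0).round())
print(ctrl.current_t())
E
```

```text
0.02571579
20 60
-42.0 11 2.6 1.0 4.1 [106. 104. 108.]
-40.0 2 2.5 2.4 2.5 [105. 103. 108.]
-38.0 9 1.9 0.0 3.2 [104. 102. 109.]
-36.0 16 8.7 1.9 12.6 [133. 114.  57.]
-34.0 23 8.2 0.7 13.5 [135. 114.  50.]
-32.0 9 12.8 11.2 13.5 [146. 119.  29.]
-30.0 6 12.1 3.1 13.3 [141. 116.  36.]
-28.0 5 11.9 11.1 12.1 [146. 119.  28.]
-24.0 16 9.7 2.4 13.2 [145. 119.  32.]
-22.0 11 12.2 5.6 13.3 [145. 118.  29.]
-20.0 7 13.2 11.4 14.1 [147. 119.  27.]
-18.0 9 11.7 3.0 12.8 [142. 117.  35.]
-14.0 2 8.0 7.7 8.4 [148. 120.  28.]
-12.0 17 9.3 2.0 13.5 [145. 119.  33.]
-10.0 7 11.6 10.0 13.3 [148. 120.  26.]
-8.0 9 12.1 11.0 13.7 [146. 118.  28.]
-6.0 6 12.0 11.5 12.9 [140. 116.  40.]
-4.0 2 13.6 9.7 17.4 [111. 103.  87.]
-2.0 38 16.0 8.2 22.7 [103. 101. 102.]
0.0 4 21.0 20.1 21.2 [104. 100. 103.]
60 115
-42.0 8 2.6 1.1 4.0 [107. 105. 109.]
-40.0 7 2.4 1.4 3.2 [106. 104. 109.]
-38.0 11 2.0 1.0 4.1 [106. 104. 110.]
-36.0 27 7.1 1.1 10.7 [131. 114.  63.]
-34.0 23 10.8 0.4 13.0 [138. 116.  49.]
-32.0 10 12.3 0.7 14.6 [144. 118.  35.]
-30.0 13 12.4 11.7 14.2 [146. 119.  32.]
-28.0 3 12.3 12.2 13.0 [146.
[... 606 characters left out ...]
-38.0 7 2.0 1.0 3.3 [102. 100. 104.]
-36.0 8 1.9 1.7 3.7 [102. 100. 105.]
-34.0 4 1.7 1.2 3.0 [103. 101. 105.]
-32.0 8 2.6 1.1 3.6 [103. 101. 105.]
-30.0 7 2.5 1.9 3.1 [102. 100. 105.]
-28.0 6 2.1 0.8 3.7 [102. 100. 107.]
-26.0 16 7.5 0.8 12.6 [128. 111.  63.]
-24.0 19 9.1 1.3 13.2 [134. 114.  51.]
-22.0 9 11.9 1.1 13.8 [144. 117.  29.]
-20.0 6 12.5 12.0 13.4 [145. 118.  24.]
-18.0 4 12.4 12.3 12.5 [143. 116.  22.]
-12.0 13 9.3 5.5 12.7 [143. 116.  25.]
-10.0 7 12.7 11.5 14.4 [152. 124.  25.]
-8.0 2 13.9 12.9 14.9 [149. 119.  19.]
-6.0 3 13.3 12.2 13.9 [142. 117.  36.]
-4.0 3 12.3 12.3 17.4 [119. 104.  62.]
-2.0 13 15.3 10.9 21.0 [104. 101. 100.]
0.0 2 21.0 20.9 21.0 [104. 102. 105.]
32.1083
```

```bash
python3 - <<'E'
from h import *
print(ctrl.current_t(),ctrl.current_wrist_force());ctrl.close_job()
E
```

```text
32.1083 [-0.7366 -0.5535  0.4227]
the job is handed in; nothing more can be done
```

I raked all five rods to the back wall, put the rake back on its rest, and handed the job in at about 32 s. One rod in the right bay may not be sitting fully flat.

**Left bay:** the three rods lie flat, parallel to the wall and packed against it. The pack measures about 35 mm deep, against an ideal of 34.6 mm.

**Right bay:** the two rods are parallel to the wall and against it, but two readings disagree with a perfect result:
- **Rear rod:** the depth images put its top about 1 mm higher than the others, and its front face looks darker. It is probably rolled a little on its edges.
- **Pack depth:** the pair measures about 24.5–26 mm deep, against an ideal of 23.1 mm, so a gap of 1–2 mm is possible.

I left it that way, because pushing again risked making a rod climb.

**Rake and surroundings:**
- **Rake:** it is back within about 1 mm and 0.3° of where it started.
- **Vase, tweezers and vat:** they look unmoved in both cameras. The detector's last tweezers fix landed on the rest, so for those I relied on the pictures.
- **Enclosure:** I saw no contact with it. The largest wrist-force change I read was about 8 N, when the left pack met the wall.

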